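# Load and arm the bottle roller mixer

### The arm

A 6-joint arm with a two-finger parallel gripper is mounted at the origin on the work surface. World frame = base frame: x ahead of the robot, y to its left, z up, the work surface at z = 0. Lengths are in m, angles in rad, forces in N, time in s.
With the tool pointing down it reaches from about 0.25 to 0.725 m from the base axis. Payload 9.7 kg.
Tool frame: the origin (TCP) lies at the centre of the arm's flange, where the gripper is bolted on; the fingertips stand 173 mm ahead of it and the grasp point (between the pads) lies 155 mm ahead of it; z points along the fingers, y is the line along which they close (so a half turn about z gives the same grasp; the last joint's range is limited). The gripper opens to 85 mm and grips with 20 to 120 N. Pads are 22 mm wide; open, the fingers measure 114 mm over their backs; the gripper's body (76 mm by 85 mm) begins 54 mm behind the grasp point. The pads swing forward as they close: fully open they stand 13 mm farther back than shut.
Start: joints at [-1.212, 0.087, 0.176, 1.66, 0, 1.571], TCP at [0.193, -0.515, 0.405] pointing down, gripper open.
Joint ranges: [-3.13, 3.13], [-0.85, 1.81], [-1.15, 1.24], [-2.2, 2.28], [-1.44, 1.52], [-3.14, 3.14]. Speed limits (rad/s): [2.22, 2.22, 2.57, 3.14, 3.14, 3.14].

### API

Orientations are given as [roll, pitch, yaw] about the fixed x, y, z axes, in that order (R = Rz(yaw) Ry(pitch) Rx(roll)).
In Python, from station import sensors, viewer, ticket, masks_of gives the robot as it stands.
- The arm moves only by the tool step_arm, never from a script. Its arguments are lists of equal length, an entry for each row: "xyz": the shift along the tool's x, y, z in cm, a list of three; "rot": the turn, a rotation vector about the tool's x, y, z in degrees, a list of three; "claw": the finger opening in cm, from 0 to 8.54. In form: {"xyz": [[dx, dy, dz], ...], "rot": [[ax, ay, az], ...], "claw": [claw, ...]}. A call has 1 to 12 rows; each row shifts and turns the commanded pose from where the row before left it, along the tool's axes as they then stand; what a row does not reach is not made up. A row lasts 1/8 s, in which the tool goes at most 62.5 mm and 10.7 degrees, less where a joint would pass 70% of its speed; a pose out of reach is approached as far as the arm can. A call is refused whole if a number of a shift passes 6.25 or a number of a turn 10.7, either way. A call with a gripper value outside its range is refused whole. The fingers move at their own pace and stop on an object; "squeeze" is the grip in N (left out, the last holds). Time passes only in rows, so rows that do not move let the fingers close. It gives the time, the measured TCP pose, the force, the opening and the grip force at its end, in the units of the state.
- sensors.read_state(): the state, without advancing time (a new reading comes with each control period).
- viewer.capture(name): name is "side" or "top" or "wrist"; returns (picture, depth): 420x560x3 uint8, blue, green, red; 420x560 float32, m along the optical axis (not along the pixel's ray), 0 where there is no reading.
- viewer.camera_params(name): a dict with "camera_matrix" (3x3 intrinsics, pixels), "pose" (4x4, takes a point from camera to world coordinates); the wrist camera has in their place "tool_from_camera" (4x4, takes a point from camera to tool coordinates, whose origin is the TCP and whose axes are the flange's). Camera axes: x right, y up, looking along -z (the intrinsics and any distortion apply to the point x, -y, -z); pixel columns grow to the right and rows downward; lengths in m; the calibration is good to about 2 mm. A picture is of the moment at which its call begins: read the wrist's pose just before it. camera_params takes no time and is no camera call.
- ticket.close_job(): hands the job in; it is judged then, once.
Trained networks look in the newest picture that a camera, given by its name, has taken for a name from the list of things; names that differ only in an ending like _2 or _b are one class to them, and where a whole thing is asked for, a point or a joint stands for the part that bears it (a point fixed in the world has none). Each returns a list of dicts, best first, with "conf" (0 to 1); they miss things now and then, are a little off and sometimes report something else, mostly with a low value. They report only what shows in the picture. A call takes as long as a camera call. They do not tell look-alikes from the thing itself.
- masks_of(camera, label): "region" (420x560 bool, what is visible of it) and "at" ([column, row] in pixels, amid what is visible of it).
The state is a dict: "t": time; "joint_positions": joint angles; "joint_velocities": joint speeds; "tau": joint torques, N m; "tcp_pos": TCP position; "tcp_rot": TCP orientation; "ft_force": force on the tool from outside, world axes, zero at the start; "wrist_torque": the same for the moment, N m; "opening": finger opening in m; "finger_force": force on a finger pad.
Only numpy, scipy, OpenCV 4.12 (cv2) and the standard library are available. Lean on these libraries where they do the work, as an engineer would, in place of code of your own. Each camera call takes 0.05 s, during which the arm holds its last target. There are 200 camera calls.

### The job

Get the roller mixer ready for a run. First lay every sample bottle that is standing on the bench on its side in the mixer's roller cradles, one to a cradle, with its cap pointing away from the handwheel; then wind the handwheel clockwise until the fence bar is hard up against its two stops; last of all push the square and the oblong plug-in modules upright and fully home into their matching sockets in the control box. Leave the glass beaker standing and the petri dish where it is.

Things in the scene. Friction and masses are not known exactly. Their poses are not given: they have to be found in the camera images.
- bottle0: White sample bottle with grey screw cap, rigid and closed, 100 to 200 g, standing upright on the bench; three or four of the four bottles are present. Body 40 mm diameter and 80 mm high, shoulder and cap 27 mm diameter above it, 112 mm high in all. Origin: centre of its base (underside); z along the bottle from base to cap.
- bottle1: White sample bottle with grey screw cap, rigid and closed, 100 to 200 g, standing upright on the bench; three or four of the four bottles are present. Body 40 mm diameter and 80 mm high, shoulder and cap 27 mm diameter above it, 112 mm high in all. Origin: centre of its base (underside); z along the bottle from base to cap.
- bottle2: White sample bottle with grey screw cap, rigid and closed, 100 to 200 g, standing upright on the bench; three or four of the four bottles are present. Body 40 mm diameter and 80 mm high, shoulder and cap 27 mm diameter above it, 112 mm high in all. Origin: centre of its base (underside); z along the bottle from base to cap.
- bottle3: White sample bottle with grey screw cap, rigid and closed, 100 to 200 g, standing upright on the bench; three or four of the four bottles are present. Body 40 mm diameter and 80 mm high, shoulder and cap 27 mm diameter above it, 112 mm high in all. Origin: centre of its base (underside); z along the bottle from base to cap.
- bed: Roller mixer bed, fixed: grey plate 300 (x) by 285 mm (y -190 to +95), top 12 mm up. Origin on the bench; y points from handwheel to aluminium end wall (inner face y = +78, top 47 mm up), x across the 4 cradles, 66 mm apart. Midway between cradles stand thin steel posts (6 x 8 mm, 60 mm high) at y = -34 and +38; the 64 mm between them is free for fingers. Caps go to +y, bases to the fence.
- cradle0 (a point): A cradle: two fixed black rollers along the bed's y, 12 mm diameter, axes 26 mm apart and 30 mm up, from y = -90 to +78 mm. The point is on the axis of a laid bottle, 52.5 mm up, 62 mm from the end wall's face: a bottle's mid-length (56 mm from its base) belongs here, up to 15 mm nearer the fence or 5 mm nearer the wall. Axes as the bed's.
- cradle1 (a point): A cradle: two fixed black rollers along the bed's y, 12 mm diameter, axes 26 mm apart and 30 mm up, from y = -90 to +78 mm. The point is on the axis of a laid bottle, 52.5 mm up, 62 mm from the end wall's face: a bottle's mid-length (56 mm from its base) belongs here, up to 15 mm nearer the fence or 5 mm nearer the wall. Axes as the bed's.
- cradle2 (a point): A cradle: two fixed black rollers along the bed's y, 12 mm diameter, axes 26 mm apart and 30 mm up, from y = -90 to +78 mm. The point is on the axis of a laid bottle, 52.5 mm up, 62 mm from the end wall's face: a bottle's mid-length (56 mm from its base) belongs here, up to 15 mm nearer the fence or 5 mm nearer the wall. Axes as the bed's.
- cradle3 (a point): A cradle: two fixed black rollers along the bed's y, 12 mm diameter, axes 26 mm apart and 30 mm up, from y = -90 to +78 mm. The point is on the axis of a laid bottle, 52.5 mm up, 62 mm from the end wall's face: a bottle's mid-length (56 mm from its base) belongs here, up to 15 mm nearer the fence or 5 mm nearer the wall. Axes as the bed's.
- fence_bar (a joint): Travel (m) of the steel fence bar along the bed's +y: 0 = fully back, 0.034 = against the two dark stop blocks. It spans all cradles, 39 to 63 mm up, front face at bed y = -78 mm + travel; 122 mm remain to the end wall at the stop. Moved only by the handwheel, 12 mm a turn; stays where left; gently pushes along bottles in its way.
- handwheel (a joint): Turn (rad) of the handwheel, growing clockwise seen from above; 17.8 when the bar is at its stops. Starts somewhere from 0 to 5. Light to turn (about 2 N at the crank).
- wheel_axis (a point): Centre of the top face of the black handwheel (110 mm diameter, 10 mm thick), which lies flat on a white gearbox (80 by 70 mm, top 87 mm above the bench) at the end of the bed; 104 mm above the bench. Its axis is vertical.
- crank_top (a point): Centre of the top of the upright black crank grip, 147 mm above the bench: a cylinder of 18 mm diameter and 42 mm height standing on the wheel 42 mm from its axis; it spins freely on its own axis, so that it may be held with a constant tool orientation while it goes round.
- control_box: White control box fixed to the bench, 110 mm (x) by 190 mm (y), 60 mm high, with two rectangular sockets 20 mm deep in its top. Origin: centre of its underside.
- square_socket (a point): Centre of the mouth of the square socket (37.6 by 37.6 mm, chamfered, 20 mm deep), in the box's top face. Axes as the box's.
- oblong_socket (a point): Centre of the mouth of the oblong socket (45.6 mm along the box's x, 33.6 mm along its y, chamfered, 20 mm deep), in the box's top face. Axes as the box's.
- square_module: Grey plug-in module, a plain upright block 36 by 36 mm, 70 mm high, 160 g; its lower 20 mm is the plug and goes into the square socket, any quarter turn. Origin: centre of its underside; z up.
- oblong_module: Grey plug-in module, a plain upright block 44 mm (its x) by 32 mm (its y), 70 mm high, 160 g; its lower 20 mm goes into the oblong socket, either way round. Origin: centre of its underside; z up.
- beaker: Small glass beaker, 60 mm diameter, 55 mm high, standing open among the bottles. Origin: centre of its underside. Not part of the job; leave it standing.
- petri: Clear closed petri dish, 90 mm diameter, 16 mm high, flat on the bench. Origin: centre of its underside. Not part of the job.
Things that resemble listed ones, but are neither listed nor needed, are in the scene too. Leave any orange look-alike of the bottle1 alone.

How it is judged:
By the outcome, as a careful person would: the job done as asked, in the order asked, and still so for the second after the job is handed in, with the robot touching nothing.
Of bottle0, bottle1, bottle2, bottle3 only 3 to 4 are there at a start; the rules pass over those that are not, and their reading is None.
At some moment in a run one of bottle0, bottle1, bottle2, bottle3 may be knocked a few centimetres aside while the robot is not near it.
Once in a run the grip may slacken for a moment while it holds something.
It also fails if it takes over 210 s, if anything falls off the work surface, if the arm or the gripper's body presses on something with over 40 N, if the wrist force passes 120 N, or if a joint passes its speed limit or range.

## Working session

There is one attempt and no reset: what is moved stays moved. The work goes in short steps, Python scripts to look and compute and a tool call to move; the robot and the scene stay as the last step left them, time stands still between calls to the robot, and variables do not carry over. Pictures are saved under pics/ and viewed, at most 14 in all, crops included, and the job is handed in when it is done.

Besides the shell and the picture viewer there is one more tool, called after "Call:" in YAML: its name, and indented under it one key for each argument. step_arm: Moves the arm, as the interface text tells. Its arguments: {"type":"object","properties":{"xyz":{"type":"array","items":{"type":"array","items":{"type":"number"}}},"rot":{"type":"array","items":{"type":"array","items":{"type":"number"}}},"claw":{"type":"array","items":{"type":"number"}},"squeeze":{"type":"number"}},"required":["xyz","rot","claw"]}

```bash
ls; mkdir -p pics; cat > h.py <<'E'
import numpy as np, cv2
from station import sensors, viewer, ticket, masks_of
from scipy.spatial.transform import Rotation as R
def T(st=None):
    st=st or sensors.read_state(); M=np.eye(4); M[:3,:3]=R.from_euler('xyz',st['tcp_rot']).as_matrix(); M[:3,3]=st['tcp_pos']; return M
def cam(name,M=None):
    p=viewer.camera_params(name); K=np.array(p['camera_matrix'])
    P=np.array(p['pose']) if 'pose' in p else (T() if M is None else M)@np.array(p['tool_from_camera'])
    return K,P,p
def cloud(name,depth,M=None):
    K,P,_=cam(name,M); v,u=np.mgrid[:420,:560]
    x=(u-K[0,2])/K[0,0]*depth; y=(v-K[1,2])/K[1,1]*depth
    c=np.stack([x,-y,-depth,np.ones_like(x)],-1)
    w=(c@P.T)[...,:3]; w[depth<=0]=np.nan; return w
def proj(name,pts,M=None):
    K,P,_=cam(name,M); q=(np.c_[pts,np.ones(len(pts))]@np.linalg.inv(P).T)[:,:3]
    return np.c_[K[0,0]*q[:,0]/-q[:,2]+K[0,2], K[1,1]*-q[:,1]/-q[:,2]+K[1,2]]
E
python3 - <<'E'
from h import *
st=sensors.read_state(); print(st['t'],st['tcp_pos'],st['tcp_rot'],st['opening'])
for n in ('side','top','wrist'):
    im,d=viewer.capture(n); cv2.imwrite(f'pics/{n}0.png',im); np.save(f'{n}0.npy',d); p=viewer.camera_params(n); print(n,{k:np.round(v,3).tolist() if not isinstance(v,str) else v for k,v in p.items()})
E
```

```text
pics
0.0 [ 0.19315277 -0.51497255  0.40397061] [-3.14025251e+00  2.65073729e-05  3.58849919e-01] 0.08591067483510824
side {'camera_matrix': [[532.825, 0.0, 279.88], [0.0, 532.825, 208.69], [0.0, 0.0, 1.0]], 'pose': [[0.743, 0.337, -0.579, -0.524], [-0.67, 0.391, -0.631, -1.042], [0.014, 0.856, 0.516, 0.934], [0.0, 0.0, 0.0, 1.0]]}
top {'camera_matrix': [[412.083, 0.0, 277.901], [0.0, 412.083, 216.507], [0.0, 0.0, 1.0]], 'pose': [[-0.01, 0.986, -0.168, 0.238], [-1.0, -0.015, -0.027, -0.026], [-0.029, 0.168, 0.985, 1.131], [0.0, 0.0, 0.0, 1.0]]}
wrist {'camera_matrix': [[299.313, 0.0, 280.778], [0.0, 299.313, 203.804], [0.0, 0.0, 1.0]], 'tool_from_camera': [[0.001, 0.945, 0.328, 0.085], [1.0, -0.001, -0.0, -0.0], [0.0, 0.328, -0.945, 0.031], [0.0, 0.0, 0.0, 1.0]]}
```

View pics/top0.png

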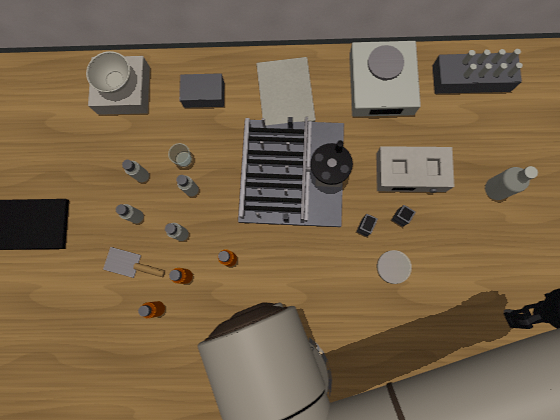

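View pics/side0.png

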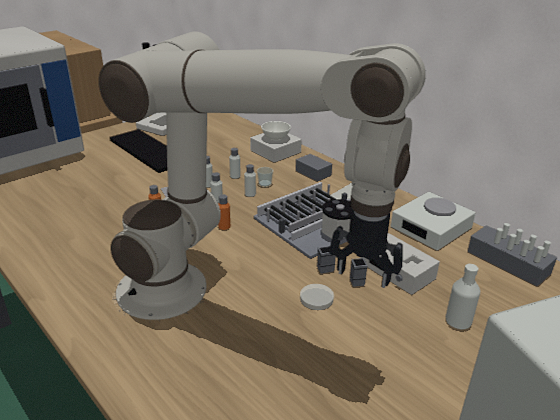

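The top view shows four white bottles at about (135,171), (188,186), (128,214) and (176,231), with the beaker at (181,156). Orange look-alikes are at (180,276), (228,258) and (150,310). The bed is at (290,172), the wheel at (331,163) with its crank at (339,146), and the box at (415,168). The modules are at (367,225) and (403,215), and the petri dish at (394,267). The side view agrees with this.

```bash
cat > m.py <<'E'
from h import *
import sys
def find(name,labels,M=None,depth=None,minc=0.3):
    w=cloud(name,depth,M); out={}
    for l in labels:
        for r in masks_of(name,l):
            if r['conf']<minc: continue
            p=w[r['region']]; p=p[~np.isnan(p[:,0])]
            if len(p)<5: continue
            zt=np.percentile(p[:,2],97); t=p[p[:,2]>zt-.008]
            (cx,cy),(a,b),ang=cv2.minAreaRect((t[:,:2]*1000).astype(np.float32))
            print(l,round(r['conf'],2),np.round(r['at']),'n',len(p),'ztop %.4f'%zt,'med',np.round(np.median(t[:,:2],0),4),'rect',np.round([cx,cy,a,b,ang],1))
E
python3 - <<'E'
from m import *
im,d=viewer.capture('top')
find('top',['bottle0','bed','crank_top','wheel_axis','control_box','square_module','oblong_module','beaker','petri','fence_bar'],depth=d)
w=cloud('top',d)
print('bench', [np.round(w[v,u],4) for u,v in ((100,330),(350,330),(480,250))])
E
```

```text
bottle0 0.9 [135. 170.] n 365 ztop 0.1138 med [0.556  0.3933] rect [556.2 393.8  25.5  23.9  42.8]
bottle0 0.77 [152. 309.] n 343 ztop 0.1137 med [0.1855 0.3336] rect [184.3 333.7  26.5  23.6  11.6]
bottle0 0.74 [126. 216.] n 394 ztop 0.1142 med [0.4374 0.4037] rect [437.6 404.5  25.6  24.9  63.2]
bottle0 0.74 [176. 231.] n 302 ztop 0.1137 med [0.3868 0.2755] rect [386.7 275.6  22.   25.4  82.8]
bottle0 0.71 [179. 277.] n 294 ztop 0.1144 med [0.2696 0.2603] rect [270.  259.9  24.8  24.5  55.8]
bottle0 0.65 [228. 258.] n 217 ztop 0.1138 med [0.3149 0.1394] rect [314.9 139.2  25.1  24.6  46.5]
bottle0 0.64 [186. 182.] n 309 ztop 0.1135 med [0.5125 0.2501] rect [512.8 250.6  23.8  23.5  44.9]
bed 0.9 [290. 172.] n 10623 ztop 0.1059 med [ 0.5505 -0.1354] rect [ 551.3 -134.6  105.8  108.7   89.1]
bed 0.43 [364. 223.] n 313 ztop 0.0738 med [ 0.398  -0.2295] rect [ 398.4 -230.1   32.3   44.6   64.1]
crank_top 0.61 [340. 144.] n 69 ztop 0.1496 med [ 0.5876 -0.1547] rect [ 587.3 -153.9   14.    14.7   23. ]
wheel_axis 0.65 [292. 175.] n 10559 ztop 0.1059 med [ 0.5506 -0.1352] rect [ 550.1 -13
[... 412 characters left out ...]
[ 0.4214 -0.3275] rect [ 421.9 -327.8   37.1   36.1   57.8]
oblong_module 0.88 [364. 226.] n 296 ztop 0.0738 med [ 0.398  -0.2294] rect [ 398.4 -230.1   32.3   44.6   64.1]
beaker 0.76 [180. 156.] n 402 ztop 0.0553 med [0.6066 0.2702] rect [602.8 273.7  57.3  55.2   2.8]
petri 0.7 [394. 267.] n 955 ztop 0.0198 med [ 0.2874 -0.3029] rect [ 288.8 -302.8   88.8   87.7   89.4]
fence_bar 0.77 [304. 168.] n 415 ztop 0.0665 med [ 0.5481 -0.0665] rect [554.7 -66.9   8.1 279.6  86.5]
fence_bar 0.72 [363. 222.] n 293 ztop 0.0738 med [ 0.398  -0.2295] rect [ 398.5 -229.9   31.9   44.4   63.5]
bench [array([0.1284, 0.4874, 0.0005]), array([ 0.1236, -0.1824,  0.0019]), array([ 0.331 , -0.5422, -0.0015])]
```

```bash
cat > p.py <<'E'
from h import *
import json
def tool(h,a,s=-1):   # heading h (rad), tool pitched a below horizontal (pi/2 = down)
    H=np.array([np.cos(h),np.sin(h),0]);U=np.array([0,0,1.])
    z=H*np.cos(a)-U*np.sin(a); y=s*np.cross(H,U); return np.c_[np.cross(y,z),y,z]
def rows(wps,claw,M=None,mm=50,deg=9,dec=2,show=True):
    """wps: list of (grasp xyz, Rot[,claw]); linear in grasp point+slerp; last rows"""
    M=T() if M is None else M.copy(); X=[];W=[];C=[]
    for wp in wps:
        g,Rt=np.array(wp[0],float),wp[1]; c=wp[2] if len(wp)>2 else claw
        g0=M[:3,3]+.155*M[:3,2]; rv=R.from_matrix(M[:3,:3].T@Rt).as_rotvec()
        tp=g-.155*Rt[:,2]
        L=max(np.linalg.norm(g-g0),np.linalg.norm(tp-M[:3,3]))
        n=max(1,int(np.ceil(L*1000/mm-1e-6)),int(np.ceil(np.degrees(np.linalg.norm(rv))/deg-1e-6)))
        R0=M[:3,:3].copy()
        for i in range(1,n+1):
            Rk=R0@R.from_rotvec(rv*i/n).as_matrix(); pk=g0+(g-g0)*i/n-.155*Rk[:,2]
            d=np.round(M[:3,:3].T@(pk-M[:3,3])*100,dec); w=np.round(np.degrees(R.from_matrix(M[:3,:3].T@Rk).as_rotvec()),1 if dec<3 else 2)
            X.append((d+0).tolist());W.append((w+0).tolist());C.append(c)
            M[:3,3]+=M[:3,:3]@d/100; M[:3,:3]=M[:3,:3]@R.from_rotvec(np.radians(w)).as_matrix()
    if show:
        for i in range(0,len(X),12): print(json.dumps({'xyz':X[i:i+12],'rot':W[i:i+12],'claw':C[i:i+12]}))
    return M
DOWN=np.pi/2
E
python3 - <<'E'
from p import *
rows([((.5,-.05,.265),tool(np.pi/2,DOWN))],8.5,mm=60,deg=10)
E
```

```text
{"xyz": [[3.76, -2.73, -0.13], [3.27, -3.29, -0.13], [2.7, -3.78, -0.12], [2.06, -4.16, -0.13], [1.36, -4.44, -0.13], [0.64, -4.59, -0.13], [-0.11, -4.65, -0.12], [-0.84, -4.56, -0.13], [-1.57, -4.37, -0.13], [-2.25, -4.06, -0.13], [-2.86, -3.66, -0.12], [-3.41, -3.14, -0.13]], "rot": [[0.0, 0.0, 9.2], [0.0, 0.0, 9.2], [0.0, 0.0, 9.2], [0.0, 0.0, 9.3], [0.0, 0.0, 9.2], [0.0, 0.0, 9.2], [0.0, 0.0, 9.2], [0.0, 0.0, 9.2], [0.0, 0.0, 9.2], [0.0, 0.0, 9.2], [0.0, 0.0, 9.2], [0.0, 0.0, 9.3]], "claw": [8.5, 8.5, 8.5, 8.5, 8.5, 8.5, 8.5, 8.5, 8.5, 8.5, 8.5, 8.5]}
```

```bash
python3 - <<'E'
from p import *
rows([((.5,.03,.265),tool(np.pi/2,DOWN,1))],6,mm=60,deg=10,dec=1)
E
```

```text
{"xyz": [[4.4, -3.7, -0.1], [4.7, -3.1, -0.2], [5.0, -2.6, -0.1], [5.3, -2.1, -0.2], [5.5, -1.4, -0.1], [5.7, -0.9, -0.1], [5.6, -0.2, -0.2], [5.7, 0.4, -0.1], [5.6, 1.1, -0.2], [5.4, 1.6, -0.1], [5.3, 2.2, -0.1]], "rot": [[0.0, 0.0, -6.3], [0.0, 0.0, -6.3], [0.0, 0.0, -6.3], [0.0, 0.0, -6.4], [0.0, 0.0, -6.3], [0.0, 0.0, -6.3], [0.0, 0.0, -6.3], [0.0, 0.0, -6.3], [0.0, 0.0, -6.3], [0.0, 0.0, -6.3], [0.0, 0.0, -6.3]], "claw": [6, 6, 6, 6, 6, 6, 6, 6, 6, 6, 6]}
```

Call:
step_arm:
  xyz:
    - [4.4,-3.7,-0.1]
    - [4.7,-3.1,-0.2]
    - [5.0,-2.6,-0.1]
    - [5.3,-2.1,-0.2]
    - [5.5,-1.4,-0.1]
    - [5.7,-0.9,-0.1]
    - [5.6,-0.2,-0.2]
    - [5.7,0.4,-0.1]
    - [5.6,1.1,-0.2]
    - [5.4,1.6,-0.1]
    - [5.3,2.2,-0.1]
    - [0,0,0]
  rot:
    - [0.0,0.0,-6.3]
    - [0.0,0.0,-6.3]
    - [0.0,0.0,-6.3]
    - [0.0,0.0,-6.4]
    - [0.0,0.0,-6.3]
    - [0.0,0.0,-6.3]
    - [0.0,0.0,-6.3]
    - [0.0,0.0,-6.3]
    - [0.0,0.0,-6.3]
    - [0.0,0.0,-6.3]
    - [0.0,0.0,-6.3]
    - [0,0,0]
  claw: [6,6,6,6,6,6,6,6,6,6,6,6]

```text
t: 2.2
tcp_pos: [0.501, 0.0331, 0.4189]
tcp_rot: [-3.141, -0.0, 1.576]
ft_force: [-0.2, -0.6, 0.5]
opening: 0.0599
finger_force: 0.0
```

```bash
python3 - <<'E'
from m import *
st=sensors.read_state(); M=T(st); print(np.round(st['joint_positions'],3))
im,d=viewer.capture('wrist'); cv2.imwrite('pics/w1.png',im); np.savez('w1.npz',d=d,M=M)
find('wrist',['bed','crank_top','fence_bar','wheel_axis','control_box'],M,d)
E
```

```text
[ 0.066 -0.021  0.092  1.686  0.     1.632]
bed 0.87 [317. 207.] n 45877 ztop 0.1040 med [ 0.5416 -0.1294] rect [528.3 -70.6  85.3 244.4   9.9]
fence_bar 0.7 [322. 259.] n 3124 ztop 0.0635 med [ 0.544  -0.0651] rect [559.3 -13.7 115.  284.5  86.3]
wheel_axis 0.64 [157. 383.] n 673 ztop 0.0165 med [ 0.3004 -0.3192] rect [ 303.1 -318.2   78.6   44.2   57.8]
wheel_axis 0.57 [317. 204.] n 45208 ztop 0.1040 med [ 0.5416 -0.1298] rect [ 539.4 -138.2   82.6  108.8   17. ]
control_box 0.6 [289. 364.] n 294 ztop 0.0350 med [ 0.5862 -0.2717] rect [ 548.9 -271.2    3.5   97.1   88. ]
```

View pics/w1.png

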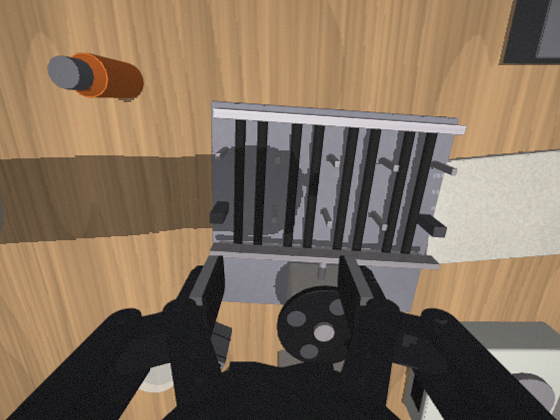

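The wrist view (image up is +y, right is +x) shows the four roller pairs at columns 240 to 430. The end wall is along row ~115, the fence along row ~255, and the wheel at (317,325). I'll fit the bed pose from the cloud.

```bash
python3 - <<'E'
from h import *
from scipy.optimize import minimize
z=np.load('w1.npz'); w=cloud('wrist',z['d'],z['M']).reshape(-1,3); w=w[~np.isnan(w[:,0])]
box=w[(w[:,0]>.36)&(w[:,0]<.76)&(w[:,1]>-.12)&(w[:,1]<.14)]
wall=box[(box[:,2]>.043)&(box[:,2]<.052)&(box[:,1]>.06)]
print('wall',len(wall)); c=np.polyfit(wall[:,0],wall[:,1],1); print('wall slope deg',np.degrees(c[0]),wall[:,:2].min(0),wall[:,:2].max(0),np.median(wall[:,2]))
r=box[(box[:,2]>.031)&(box[:,2]<.041)&(box[:,1]>-.045)&(box[:,1]<.075)]
print('roll',len(r),np.percentile(r[:,2],[50,95]))
# model: bed yaw th, x0 ; each roller centre at x0+66*(k-1.5)±13
ks=np.array([(k-1.5)*.066+s*.013 for k in range(4) for s in(-1,1)])
def f(p):
    th,x0=p; x=r[:,0]*np.cos(th)+r[:,1]*np.sin(th)
    return np.minimum(np.min(np.abs(x[:,None]-x0-ks),1),.006).mean()
best=min((minimize(f,[t,x],method='Nelder-Mead',options=dict(initial_simplex=[[t,x],[t+.02,x],[t,x+.005]])) for t in np.radians([-6,-4,-2,0,2]) for x in np.arange(.52,.58,.006)),key=lambda q:q.fun)
print(best.fun,np.degrees(best.x[0]),best.x[1])
th,x0=best.x
# bed frame coords u along bed x, v along bed y
V=lambda p:-p[:,0]*np.sin(th)+p[:,1]*np.cos(th)
print('wall v pct',np.percentile(V(wall),[2,50,98]))
p=box[(box[:,2]>.053)&(box[:,2]<.066)]; U=p[:,0]*np.cos(th)+p[:,1]*np.sin(th)-x0
for lo,hi in ((-.06,-.045),(-.04,-.0),(.02,.06)):
    q=(V(p)>lo)&(V(p)<hi); print(lo,q.sum(), np.round(np.c_[U[q],V(p)[q]][::max(1,q.sum()//12)],3).tolist())
fb=p[(V(p)<-.06)]; print('fence v',np.percentile(V(fb),[2,50,98]),np.percentile(fb[:,2],[50,95]))
wh=w[(w[:,2]>.098)&(w[:,2]<.108)&(w[:,1]<-.06)&(w[:,1]>-.25)]
print('wheel',len(wh),cv2.minEnclosingCircle((wh[:,:2]*1000).astype(np.float32)))
ck=w[(w[:,2]>.14)&(w[:,2]<.155)&(w[:,1]<-.06)&(w[:,1]>-.22)&(w[:,0]>.5)&(w[:,0]<.65)]
print('crank',len(ck),np.median(ck,0) if len(ck) else '')
E
```

```text
wall 2406
wall slope deg -3.2101298690530222 [0.42650921 0.06006714] [0.70557904 0.10985047] 0.04658048134619658
roll 7278 [0.03464388 0.03645803]
0.0029241869770809514 -3.324519397997862 0.5581990673069372
wall v pct [0.12471903 0.12966409 0.13446852]
-0.06 34 [[-0.0, -0.046], [0.002, -0.046], [0.0, -0.047], [0.004, -0.047], [-0.001, -0.048], [0.002, -0.049], [-0.001, -0.05], [-0.001, -0.051], [0.003, -0.052], [0.002, -0.053], [-0.002, -0.055], [0.001, -0.054], [-0.002, -0.056], [0.002, -0.056], [-0.0, -0.057], [0.002, -0.057], [-0.0, -0.059]]
-0.04 1914 [[-0.141, -0.031], [-0.121, -0.031], [-0.137, -0.034], [-0.077, -0.032], [-0.024, -0.031], [0.047, -0.031], [-0.074, -0.037], [-0.03, -0.036], [0.04, -0.031], [0.095, -0.031], [0.066, -0.035], [0.074, -0.036], [0.138, -0.038]]
0.02 0 []
fence v [-0.08576714 -0.06836181 -0.06363901] [0.05927611 0.06540952]
wheel 4145 ((551.8435668945312, -135.05203247070312), 55.30137634277344)
crank 0
```

```bash
cat > c.py <<'E'
from p import *
th=np.radians(-3.25)
def bedw(x,y,z): 
    u,v=.5582+x,.0467+y
    return np.array([u*np.cos(th)-v*np.sin(th),u*np.sin(th)+v*np.cos(th),z])
A=np.radians(45)
def pick(b,hd,claw=6.5,g=.055):
    Rk=tool(np.radians(hd),A); p=np.array([b[0],b[1],g]); return p,Rk
def back(p,Rk,d): return p-d*Rk[:,2]
PR=np.array(tool(np.pi/2+th,A)); 
# place: rotate pick frame by 90deg about closing axis
def placeR(a=A):
    H=np.array([-np.sin(th),np.cos(th),0]);U=np.array([0,0,1.])
    z=-U*np.cos(a)-H*np.sin(a); y=-np.cross(H,U); return np.c_[np.cross(y,z),y,z]
XK=[-.099,-.033,.033,.099]
E
python3 - <<'E'
from c import *
p,Rk=pick((.387,.2755),42)
M=rows([((.38,.25,.30),tool(np.radians(42),DOWN)),(back(p,Rk,.12),Rk)],6.5,mm=60,deg=10,dec=1)
print(bedw(0,0,0),[bedw(x,4e-3,.0525).round(4).tolist() for x in XK])
E
```

```text
{"xyz": [[1.6, -0.9, -0.3], [1.7, -0.6, -0.2], [1.7, -0.3, -0.3], [1.8, 0.0, -0.2], [1.8, 0.3, -0.3], [1.7, 0.6, -0.2], [1.6, 0.8, -0.3], [1.4, 1.1, -0.2], [1.2, 1.3, -0.3], [1.0, 1.5, -0.2], [0.7, 1.6, -0.3], [0.5, 1.8, -0.2]], "rot": [[0.0, 0.0, -9.4], [0.0, 0.0, -9.5], [0.0, 0.0, -9.4], [0.0, 0.0, -9.5], [0.0, 0.0, -9.4], [0.0, 0.0, -9.4], [0.0, 0.0, -9.5], [0.0, 0.0, -9.4], [0.0, 0.0, -9.5], [0.0, 0.0, -9.4], [0.0, 0.0, -9.4], [0.0, 0.0, -9.5]], "claw": [6.5, 6.5, 6.5, 6.5, 6.5, 6.5, 6.5, 6.5, 6.5, 6.5, 6.5, 6.5]}
{"xyz": [[0.1, 1.8, -0.3], [-0.1, 1.8, -0.2], [3.7, 0.3, 3.4], [4.1, 0.3, 3.2], [4.6, 0.2, 2.8], [5.0, 0.3, 2.5], [5.4, 0.3, 2.0]], "rot": [[0.0, 0.0, -9.4], [0.0, 0.0, -9.5], [0.0, -9.0, 0.0], [0.0, -9.0, 0.0], [0.0, -9.0, 0.0], [0.0, -9.0, 0.0], [0.0, -9.0, 0.0]], "claw": [6.5, 6.5, 6.5, 6.5, 6.5, 6.5, 6.5]}
[0.55994978 0.01497898 0.        ] [[0.4613, 0.0246, 0.0525], [0.5272, 0.0208, 0.0525], [0.5931, 0.0171, 0.0525], [0.659, 0.0134, 0.0525]]
```

Call:
step_arm:
  xyz:
    - [1.6,-0.9,-0.3]
    - [1.7,-0.6,-0.2]
    - [1.7,-0.3,-0.3]
    - [1.8,0.0,-0.2]
    - [1.8,0.3,-0.3]
    - [1.7,0.6,-0.2]
    - [1.6,0.8,-0.3]
    - [1.4,1.1,-0.2]
    - [1.2,1.3,-0.3]
    - [1.0,1.5,-0.2]
    - [0.7,1.6,-0.3]
    - [0.5,1.8,-0.2]
  rot:
    - [0.0,0.0,-9.4]
    - [0.0,0.0,-9.5]
    - [0.0,0.0,-9.4]
    - [0.0,0.0,-9.5]
    - [0.0,0.0,-9.4]
    - [0.0,0.0,-9.4]
    - [0.0,0.0,-9.5]
    - [0.0,0.0,-9.4]
    - [0.0,0.0,-9.5]
    - [0.0,0.0,-9.4]
    - [0.0,0.0,-9.4]
    - [0.0,0.0,-9.5]
  claw: [6.5,6.5,6.5,6.5,6.5,6.5,6.5,6.5,6.5,6.5,6.5,6.5]

```text
t: 4.0
tcp_pos: [0.3964, 0.2188, 0.4501]
tcp_rot: [3.142, 0.001, -2.732]
ft_force: [0.1, 0.6, -0.2]
opening: 0.0652
finger_force: 0.0
```

Call:
step_arm:
  xyz:
    - [0.1,1.8,-0.3]
    - [-0.1,1.8,-0.2]
    - [3.7,0.3,3.4]
    - [4.1,0.3,3.2]
    - [4.6,0.2,2.8]
    - [5.0,0.3,2.5]
    - [5.4,0.3,2.0]
    - [0,0,0]
  rot:
    - [0.0,0.0,-9.4]
    - [0.0,0.0,-9.5]
    - [0.0,-9.0,0.0]
    - [0.0,-9.0,0.0]
    - [0.0,-9.0,0.0]
    - [0.0,-9.0,0.0]
    - [0.0,-9.0,0.0]
    - [0,0,0]
  claw: [6.5,6.5,6.5,6.5,6.5,6.5,6.5,6.5]

```text
t: 5.0
tcp_pos: [0.3167, 0.1744, 0.2663]
tcp_rot: [3.115, 0.691, -2.411]
ft_force: [-0.7, -0.7, 0.2]
opening: 0.0647
finger_force: 0.0
```

```bash
python3 - <<'E'
from c import *
from m import find
st=sensors.read_state(); M=T(st); print(np.round(st['joint_positions'],3), st['tcp_rot'], (M[:3,3]+.155*M[:3,2]).round(4))
im,d=viewer.capture('top'); find('top',['bottle0'],None,d); find0=viewer.capture('wrist'); find('wrist',['bottle0'],M,find0[1])
cv2.imwrite('pics/w2.png',find0[0])
p,Rk=pick((.387,.2755),42); print('target back',back(p,Rk,.12))
rows([(p,Rk)],6.5,mm=30)
E
```

```text
[ 0.439 -0.846 -0.863  0.891  0.209 -0.228] [ 3.11546565  0.6905462  -2.41141585] [0.3875 0.2432 0.1469]
bottle0 0.82 [129. 213.] n 347 ztop 0.1136 med [0.4375 0.4034] rect [436.4 403.   23.7  24.5   0.6]
bottle0 0.74 [175. 230.] n 168 ztop 0.1151 med [0.3865 0.2749] rect [372.2 248.8  84.8  24.5  62.2]
bottle0 0.67 [133. 169.] n 386 ztop 0.1130 med [0.556 0.393] rect [555.  393.6  25.   24.5   7.4]
bottle0 0.58 [149. 312.] n 382 ztop 0.1137 med [0.1835 0.3336] rect [184.2 334.4  25.1  25.4  68.4]
bottle0 0.56 [176. 276.] n 96 ztop 0.1157 med [0.2694 0.2611] rect [268.6 220.6 105.2  24.6  88.6]
bottle0 0.53 [186. 186.] n 332 ztop 0.1138 med [0.5129 0.2503] rect [512.3 250.3  23.9  25.8   4.6]
bottle0 0.9 [278. 260.] n 2514 ztop 0.1043 med [0.5498 0.3866] rect [555.6 391.3  25.9  25.9  11. ]
bottle0 0.9 [508.  48.] n 12731 ztop 0.1068 med [0.2729 0.2526] rect [274.2 258.   28.6  17.8  75.2]
bottle0 0.83 [312. 159.] n 7417 ztop 0.1058 med [0.3828 0.27  ] rect [385.8 273.9  26.2  26.1  28.7]
bottle0 0.75 [194. 212.] n 4755 ztop 0.1049 med [0.5047 0.2438] rect [511.4 246.   21.1  26.6  77.1]
bottle0 0.61 [356. 226.] n 2806 ztop 0.0865 med [0.426  0.3956] rect [399.9 335.7 155.9  25.1  62.6]
target back [0.32394207 0.21872239 0.13985281]
{"xyz": [[1.57, 0.63, 2.23], [1.62, 0.64, 2.21], [1.66, 0.65, 2.17], [1.72, 0.67, 2.14]], "rot": [[0.3, -1.3, 0.0], [0.4, -1.2, 0.0], [0.3, -1.3, 0.0], [0.4, -1.2, 0.0]], "claw": [6.5, 6.5, 6.5, 6.5]}
```

```bash
cat > k.py <<'E'
from c import *
from scipy.optimize import least_squares
LIM=np.array([[-3.13,3.13],[-.85,1.81],[-1.15,1.24],[-2.2,2.28],[-1.44,1.52],[-3.14,3.14]])
def fk(q,P=(.432,.5144,.17,.109,.208)):
    L1,L2,e,d,h=P; F=np.array([np.cos(q[0]),np.sin(q[0]),0]);L=np.array([-F[1],F[0],0]);U=np.array([0,0,1.])
    f=q[1]-q[2]; ph=f+q[3]; p=np.cos(ph)*F-np.sin(ph)*U; x=-(np.sin(ph)*F+np.cos(ph)*U)
    z=p*np.cos(q[4])+L*np.sin(q[4]); y=np.cross(z,x)
    x,y=x*np.cos(q[5])+y*np.sin(q[5]),-x*np.sin(q[5])+y*np.cos(q[5])
    M=np.eye(4);M[:3,:3]=np.c_[x,y,z]; M[:3,3]=(L1*np.sin(q[1])+L2*np.cos(f))*F+(h+L1*np.cos(q[1])-L2*np.sin(f))*U+e*p+d*z; return M
def ik(g,Rk):
    t=np.array(g)-.155*Rk[:,2]; best=None
    for q0 in ([.4,-.3,-.3,1,0,0],[.2,.2,.2,1.3,.5,-1],[.5,-.3,-.3,1,-.7,.6],[.2,.0,.0,1.6,-.5,-1.6],[.2,0,0,1.5,0,1.6],[-.5,0,0,1.5,0,0],[-.5,0,0,1.5,0,1.5]):
        f=lambda q:np.r_[(fk(q)[:3,3]-t)*5,(fk(q)[:3,:3]-Rk).ravel()]
        s=least_squares(f,q0,bounds=(LIM[:,0]+.03,LIM[:,1]-.03))
        if best is None or s.cost<best.cost: best=s
        if best.cost<1e-6: break
    return best.x,best.cost
E
python3 - <<'E'
from k import *
print(fk([0.439,-0.846,-0.863,0.891,0.209,-0.228]).round(3),T().round(3))
for n,b in dict(B1=(.5125,.2505),B2=(.387,.2755),B3=(.437,.4035),B4=(.556,.393)).items():
    for a in (30,45,60):
        r=[]
        for hd in range(-50,121,10):
            Rk=tool(np.radians(hd),np.radians(a)); p=np.array([b[0],b[1],.055])
            ok=[ik(back(p,Rk,s),Rk)[1]<1e-5 for s in (0,.12)]
            if all(ok): r.append(hd)
        print(n,a,r)
for a in (30,45,60):
    print('place',a,[[np.round(ik(bedw(x,.004,z),placeR(np.radians(a)))[1],6) for z in (.0525,.25)] for x in XK])
print(ik(bedw(0,.004,.1),placeR(A))[0].round(2))
E
```

```text
[[-0.575 -0.679  0.457  0.317]
 [-0.514  0.734  0.444  0.174]
 [-0.636  0.02  -0.771  0.268]
 [ 0.     0.     0.     1.   ]] [[-0.568 -0.681  0.461  0.317]
 [-0.514  0.732  0.448  0.176]
 [-0.642  0.017 -0.766  0.273]
 [ 0.     0.     0.     1.   ]]
B1 30 [-50, -40, -30, -20, -10, 0, 60, 70, 80, 90, 100, 110, 120]
B1 45 [-50, -40, -30, -20, -10, 0, 10, 40, 50, 60, 70, 80, 90, 100, 110, 120]
B1 60 [-50, -40, -30, -20, -10, 0, 10, 20, 30, 40, 50, 60, 70, 80, 90, 100, 110, 120]
B2 30 [-50, -40, -30, -20, -10, 0, 70, 80, 90, 100, 110, 120]
B2 45 [-50, -40, -30, -20, -10, 0, 70, 80, 90, 100, 110, 120]
B2 60 [-50, -40, -30, -20, -10, 0, 10, 20, 30, 40, 50, 60, 70, 80, 90, 100, 110, 120]
B3 30 [-50, -40, -30, -20, -10, 0, 10, 20, 70, 80, 90, 100, 110, 120]
B3 45 [-50, -40, -30, -20, -10, 0, 10, 20, 30, 40, 50, 60, 70, 80, 90, 100, 110, 120]
B3 60 [-50, -40, -30, -20, -10, 0, 10, 20, 30, 40, 50, 60, 70, 80, 90, 100, 110, 120]
B4 30 [-50, -40, -30, -20, -10, 0, 10, 20, 30, 40, 50, 60, 70, 80, 90, 100, 110, 120]
B4 45 [-50, -40, -30, -20, -10, 0, 10, 20, 30, 40, 50, 60, 70, 80, 90, 100, 110, 120]
B4 60 [-50, -40, -30, -20, -10, 0, 10, 20, 30, 40, 50, 60, 70, 80, 90, 100, 110, 120]
place 30 [[np.float64(0.0), np.float64(0.0)], [np.float64(0.0), np.float64(0.0)], [np.float64(0.0), np.float64(0.0)], [np.float64(0.0), np.float64(0.0)]]
place 45 [[np.float64(0.0), np.float64(0.0)], [np.float64(0.0), np.float64(0.0)], [np.float64(0.0), np.float64(0.0)], [np.float64(0.0), np.float64(0.0)]]
place 60 [[np.float64(0.0), np.float64(0.0)], [np.float64(0.0), np.float64(0.0)], [np.float64(0.0), np.float64(0.0)], [np.float64(0.0), np.float64(0.0)]]
[ 0.35  0.43  0.12  1.63 -0.71 -1.03]
```

```bash
python3 - <<'E'
from k import *
p,Rk=pick((.387,.2752),97)
M=rows([((.39,.2,.27),tool(np.radians(70),np.radians(55))),(back(p,Rk,.12),Rk)],6.5,mm=60,deg=10,dec=1)
print(ik(p,Rk)[0].round(2))
rows([(back(p,Rk,.03),Rk),(p,Rk)],6.5,M=M,mm=45,dec=1)
E
```

```text
{"xyz": [[-2.3, -2.5, -3.5], [-2.0, -2.3, -3.7], [-1.8, -2.1, -3.8], [3.4, -2.0, 3.6], [3.7, -1.9, 3.3], [3.9, -1.9, 3.2]], "rot": [[-5.2, 1.7, -7.4], [-5.3, 1.7, -7.3], [-5.2, 1.7, -7.4], [-5.8, -3.3, -6.9], [-5.8, -3.2, -6.9], [-5.8, -3.3, -6.9]], "claw": [6.5, 6.5, 6.5, 6.5, 6.5, 6.5]}
[ 0.22 -0.14 -0.59  1.02  0.78 -1.44]
{"xyz": [[0.0, 0.0, 4.5], [0.0, 0.0, 4.5], [0.0, 0.0, 3.0]], "rot": [[0.0, 0.0, 0.0], [0.0, 0.0, 0.0], [0.0, 0.0, 0.0]], "claw": [6.5, 6.5, 6.5]}
```

Call:
step_arm:
  xyz:
    - [-2.3,-2.5,-3.5]
    - [-2.0,-2.3,-3.7]
    - [-1.8,-2.1,-3.8]
    - [3.4,-2.0,3.6]
    - [3.7,-1.9,3.3]
    - [3.9,-1.9,3.2]
    - [0,0,0]
    - [0,0,0]
  rot:
    - [-5.2,1.7,-7.4]
    - [-5.3,1.7,-7.3]
    - [-5.2,1.7,-7.4]
    - [-5.8,-3.3,-6.9]
    - [-5.8,-3.2,-6.9]
    - [-5.8,-3.3,-6.9]
    - [0,0,0]
    - [0,0,0]
  claw: [6.5,6.5,6.5,6.5,6.5,6.5,6.5,6.5]

```text
t: 6.2
tcp_pos: [0.4106, 0.0827, 0.2494]
tcp_rot: [3.141, 0.784, -1.451]
ft_force: [-0.1, 1.0, 1.7]
opening: 0.0652
finger_force: 0.0
```

```bash
python3 - <<'E'
from k import *
from m import find
st=sensors.read_state(); M=T(st); print(np.round(st['joint_positions'],3), st['tcp_rot'], (M[:3,3]+.155*M[:3,2]).round(4))
im,d=viewer.capture('wrist'); find('wrist',['bottle0'],M,d); cv2.imwrite('pics/w2.png',im)
p,Rk=pick((.387,.2752),97)
rows([(back(p,Rk,.03),Rk),(p,Rk)],6.5,M=M,mm=45)
E
```

```text
[ 0.011 -0.177 -0.444  1.414  0.777 -1.725] [ 3.14068019  0.78352831 -1.45112068] [0.3974 0.1913 0.1396]
bottle0 0.98 [127. 260.] n 1946 ztop 0.1115 med [0.5539 0.3842] rect [530.1 334.4 157.4  26.1  65. ]
bottle0 0.9 [283. 203.] n 5408 ztop 0.1114 med [0.3891 0.2666] rect [389.1 273.8  26.3  23.2  64.1]
bottle0 0.86 [423. 204.] n 6088 ztop 0.1113 med [0.2755 0.2527] rect [272.1 258.4  25.2  24.9  11.6]
bottle0 0.85 [226. 246.] n 2489 ztop 0.1105 med [0.4339 0.3926] rect [430.2 303.8 219.2  17.7  87.7]
bottle0 0.71 [470.  98.] n 19224 ztop 0.1117 med [0.3208 0.134 ] rect [317.4 138.8  25.7  27.   26.2]
bottle0 0.61 [114. 181.] n 8433 ztop 0.1115 med [0.5107 0.2418] rect [513.4 249.   26.2  25.4  39.3]
bottle0 0.56 [459. 245.] n 2857 ztop 0.1113 med [0.1916 0.3251] rect [256.6 249.1  26.6 244.2  40.1]
{"xyz": [[0.01, 0.0, 4.48], [0.01, 0.01, 4.48], [0.0, 0.0, 3.0]], "rot": [[0.0, -0.1, -0.1], [0.0, 0.0, 0.0], [0.0, 0.0, 0.0]], "claw": [6.5, 6.5, 6.5]}
```

View pics/w2.png

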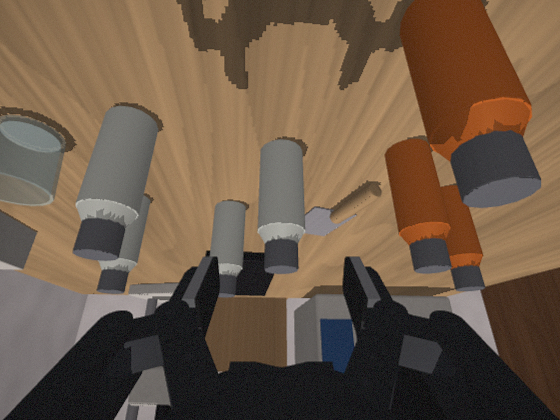

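The wrist view is upside down here. The target bottle at (283,200) sits between the fingers, and the oranges at (420,205) and (480,120) are well to the side. Going in.

Call:
step_arm:
  xyz:
    - [0,0,4.5]
    - [0,0,4.5]
    - [0,0,3.0]
    - [0,0,0]
    - [0,0,0]
    - [0,0,0]
    - [0,0,0]
    - [0,0,0]
  rot:
    - [0,0,0]
    - [0,0,0]
    - [0,0,0]
    - [0,0,0]
    - [0,0,0]
    - [0,0,0]
    - [0,0,0]
    - [0,0,0]
  claw: [6.5,6.5,6.5,6.5,3.0,3.0,3.0,3.0]
  squeeze: 60

```text
t: 7.3
tcp_pos: [0.4005, 0.1661, 0.164]
tcp_rot: [-3.141, 0.787, -1.448]
ft_force: [-2.4, -2.9, 7.9]
opening: 0.0389
finger_force: 59.3
```

```bash
cat > pl.py <<'E'
from k import *
def place(k,up=.22,pre=.095,cl=3.0,y=.004,z=.0525):
    M=T(); g=M[:3,3]+.155*M[:3,2]; PRk=placeR()
    M2=rows([(g+[0,0,.13],M[:3,:3]),((g+[0,0,.13])*[.5,.5,0]+bedw(XK[k],y,0)*[.5,.5,0]+[0,0,.26],PRk),(bedw(XK[k],y,.20),PRk),(bedw(XK[k],y,pre),PRk)],cl,mm=50,deg=9,dec=1)
E
python3 - <<'E'
from pl import *
place(0)
E
```

```text
{"xyz": [[-3.1, 0.0, -3.1], [-3.0, 0.0, -3.0], [-3.1, 0.0, -3.1], [-1.9, -0.2, -1.2], [-1.6, -0.2, -1.0], [-1.6, -0.3, -1.1], [-1.3, -0.2, -0.8], [-1.2, -0.3, -0.8], [-1.1, -0.3, -0.6], [-1.0, -0.3, -0.5], [-1.0, -0.3, -0.3], [-0.9, -0.4, -0.1]], "rot": [[0.0, 0.0, 0.0], [0.0, 0.0, 0.0], [0.0, 0.0, 0.0], [0.0, 8.2, 1.0], [0.0, 8.1, 1.1], [0.0, 8.2, 1.0], [0.0, 8.2, 1.0], [0.0, 8.1, 1.1], [0.0, 8.2, 1.0], [0.0, 8.2, 1.0], [0.0, 8.1, 1.1], [0.0, 8.2, 1.0]], "claw": [3.0, 3.0, 3.0, 3.0, 3.0, 3.0, 3.0, 3.0, 3.0, 3.0, 3.0, 3.0]}
{"xyz": [[-0.9, -0.3, 0.1], [-0.9, -0.4, 0.3], [1.5, -1.5, 4.3], [1.5, -1.5, 4.3], [1.5, -1.4, 4.3], [-2.5, 0.0, 2.5], [-2.5, 0.0, 2.5], [-2.4, 0.0, 2.5]], "rot": [[0.0, 8.2, 1.0], [0.0, 8.1, 1.1], [0.0, 0.0, 0.0], [0.0, 0.0, 0.0], [0.0, 0.0, 0.0], [0.0, 0.0, 0.0], [0.0, 0.0, 0.0], [0.0, 0.0, 0.0]], "claw": [3.0, 3.0, 3.0, 3.0, 3.0, 3.0, 3.0, 3.0]}
```

Call:
step_arm:
  xyz:
    - [-3.1,0.0,-3.1]
    - [-3.0,0.0,-3.0]
    - [-3.1,0.0,-3.1]
    - [-1.9,-0.2,-1.2]
    - [-1.6,-0.2,-1.0]
    - [-1.6,-0.3,-1.1]
    - [-1.3,-0.2,-0.8]
    - [-1.2,-0.3,-0.8]
    - [-1.1,-0.3,-0.6]
    - [-1.0,-0.3,-0.5]
    - [-1.0,-0.3,-0.3]
    - [-0.9,-0.4,-0.1]
  rot:
    - [0.0,0.0,0.0]
    - [0.0,0.0,0.0]
    - [0.0,0.0,0.0]
    - [0.0,8.2,1.0]
    - [0.0,8.1,1.1]
    - [0.0,8.2,1.0]
    - [0.0,8.2,1.0]
    - [0.0,8.1,1.1]
    - [0.0,8.2,1.0]
    - [0.0,8.2,1.0]
    - [0.0,8.1,1.1]
    - [0.0,8.2,1.0]
  claw: [3.0,3.0,3.0,3.0,3.0,3.0,3.0,3.0,3.0,3.0,3.0,3.0]

```text
t: 8.8
tcp_pos: [0.4227, 0.2476, 0.3814]
tcp_rot: [3.118, -0.505, -1.587]
ft_force: [0.4, 0.1, -0.7]
opening: 0.0385
finger_force: 60.7
```

Call:
step_arm:
  xyz:
    - [-0.9,-0.3,0.1]
    - [-0.9,-0.4,0.3]
    - [1.5,-1.5,4.3]
    - [1.5,-1.5,4.3]
    - [1.5,-1.4,4.3]
    - [-2.5,0.0,2.5]
    - [0,0,0]
  rot:
    - [0.0,8.2,1.0]
    - [0.0,8.1,1.1]
    - [0.0,0.0,0.0]
    - [0.0,0.0,0.0]
    - [0.0,0.0,0.0]
    - [0.0,0.0,0.0]
    - [0,0,0]
  claw: [3.0,3.0,3.0,3.0,3.0,3.0,3.0]

```text
t: 9.68
tcp_pos: [0.4664, 0.1337, 0.2712]
tcp_rot: [3.136, -0.788, -1.625]
ft_force: [-0.2, 0.2, -0.5]
opening: 0.0384
finger_force: 60.8
```

```bash
cat > chk.py <<'E'
from k import *
from m import find
def axis(name='side'):
    """held/laid bottle axis from side+top clouds near the grasp point"""
    M=T(); g=M[:3,3]+.155*M[:3,2]; print('grasp',g.round(4),'bed',end=' ')
    c,s=np.cos(th),np.sin(th)
    tob=lambda p: np.c_[p[:,0]*c+p[:,1]*s-.5582,-p[:,0]*s+p[:,1]*c-.0467,p[:,2]]
    print(tob(g[None]).round(4))
    return tob,g
E
python3 - <<'E'
from chk import *
tob,g=axis()
for n in ('side','top'):
    im,d=viewer.capture(n); cv2.imwrite(f'pics/{n}1.png',im)
    w=cloud(n,d)
    for r in masks_of(n,'bottle0'):
        p=tob(w[r['region']]); p=p[~np.isnan(p[:,0])]
        if len(p)>20 and np.abs(np.median(p,0)[:2]).max()<.17 and r['conf']>.3: print(n,r['conf'],r['at'],len(p),np.percentile(p,[3,50,97],0).round(4).tolist())
u=proj('side',g[None])[0]; print(u)
im=cv2.imread('pics/side1.png'); x,y=u.astype(int); cv2.imwrite('pics/s1c.png',cv2.resize(im[max(0,y-90):y+90,x-110:x+110],None,fx=3,fy=3))
E
```

```text
grasp [0.4596 0.0241 0.1618] bed [[-0.1007  0.0034  0.1618]]
side 0.68 [283.6, 184.4] 235 [[-0.1218, -0.0552, 0.1506], [-0.1109, -0.034, 0.1727], [-0.0909, 0.0176, 0.182]]
top 0.91 [272.0, 193.5] 551 [[-0.1186, -0.0469, 0.1663], [-0.1021, -0.0097, 0.1797], [-0.0825, 0.0333, 0.1845]]
[281.83684078 180.54870707]
```

View pics/s1c.png

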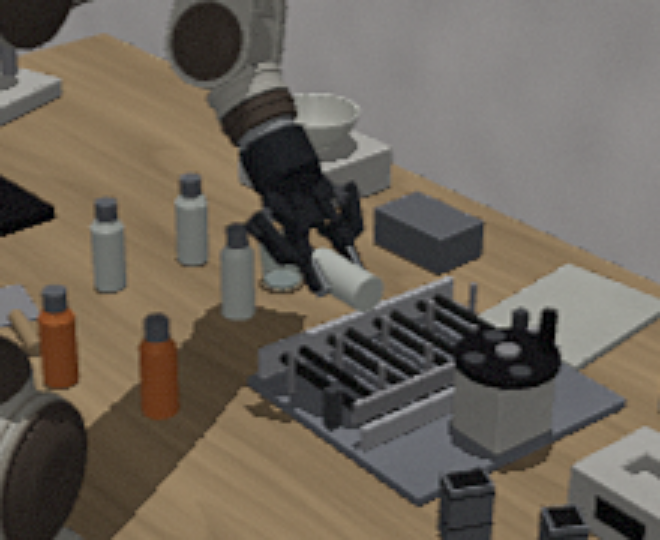

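The side crop shows the bottle held lying at about (345,280), with its base towards the fence and cap towards the wall. I'll lower it.

Call:
step_arm:
  xyz:
    - [-2.5,-0.2,2.5]
    - [-2.5,0,2.5]
    - [-1.9,0,1.9]
    - [-0.35,0,0.35]
    - [-0.2,0,0.2]
    - [0,0,0]
  rot:
    - [0,0,0]
    - [0,0,0]
    - [0,0,0]
    - [0,0,0]
    - [0,0,0]
    - [0,0,0]
  claw: [3.0,3.0,3.0,3.0,3.0,3.0]

```text
t: 10.62
tcp_pos: [0.4688, 0.1349, 0.1677]
tcp_rot: [3.142, -0.787, -1.626]
ft_force: [-0.5, 0.1, -1.2]
opening: 0.0385
finger_force: 60.8
```

```bash
python3 - <<'E'
from chk import *
axis(); print(sensors.read_state()['ft_force'],sensors.read_state()['wrist_torque'])
E
```

```text
grasp [0.4627 0.0254 0.0583] bed [[-0.0977  0.0048  0.0583]]
[-0.46453341  0.14982426 -1.20785187] [ 0.85522117 -0.03481665 -0.04038634]
```

Call:
step_arm:
  xyz:
    - [-0.2,0.1,0.2]
    - [-0.15,0,0.15]
    - [0,0,0]
  rot:
    - [0,0,0]
    - [0,0,0]
    - [0,0,0]
  claw: [3.0,3.0,3.0]

```text
t: 11.0
tcp_pos: [0.4678, 0.1348, 0.1628]
tcp_rot: [-3.141, -0.788, -1.626]
ft_force: [0.7, 0.1, 6.9]
opening: 0.0381
finger_force: 61.6
```

Call:
step_arm:
  xyz:
    - [0,0,0]
    - [0,0,0]
    - [1.0,0,-1.0]
    - [3.0,0,-3.0]
    - [4.0,0,-4.0]
    - [4.0,0,-4.0]
    - [0,0,0]
  rot:
    - [0,0,0]
    - [0,0,0]
    - [0,0,0]
    - [0,0,0]
    - [0,0,0]
    - [0,0,0]
    - [0,0,0]
  claw: [5.2,5.2,5.2,5.2,5.2,6.5,6.5]

```text
t: 11.88
tcp_pos: [0.4678, 0.135, 0.3366]
tcp_rot: [-3.134, -0.784, -1.631]
ft_force: [-0.3, 0.2, -0.2]
opening: 0.0648
finger_force: 0.0
```

```bash
cat > nx.py <<'E'
from chk import *
def laid():
    tob,g=axis(); im,d=viewer.capture('top'); w=cloud('top',d); cv2.imwrite('pics/top_l.png',im); out=[]
    for r in masks_of('top','bottle0'):
        p=w[r['region']]; p=p[~np.isnan(p[:,0])]
        if len(p)<40 or r['conf']<.25: continue
        q=tob(p); m=np.median(q,0)
        if abs(m[0])<.16 and abs(m[1])<.12: print('LAID',round(r['conf'],2),np.percentile(q,[3,50,97],0).round(4).tolist())
        else:
            zt=np.percentile(p[:,2],97); t=p[p[:,2]>zt-.008]; (c,_,_)=cv2.minAreaRect((t[:,:2]*1000).astype(np.float32)); print('STAND',round(r['conf'],2),np.round(zt,3),np.median(t[:,:2],0).round(4),np.round(c,1))
def appr(b,hd,first=None):
    p,Rk=pick(b,hd); print('ik',ik(p,Rk)[0].round(2),ik(p,Rk)[1])
    wp=[(np.r_[(p[:2]+(T()[:3,3]+.155*T()[:3,2])[:2])/2+[0,-.03],.30],tool(np.radians(hd),np.radians(85)))]
    M=rows(wp+[(back(p,Rk,.12),Rk),(p,Rk)],6.5,mm=55,deg=10,dec=1)
E
python3 - <<'E'
from nx import *
laid(); appr((.5125,.2503),90)
E
```

```text
grasp [0.4624 0.0257 0.2269] bed [[-0.098   0.0051  0.2269]]
LAID 0.92 [[-0.1181, -0.0479, 0.0315], [-0.1011, -0.0177, 0.068], [-0.0808, 0.0271, 0.0749]]
STAND 0.53 0.112 [0.3185 0.1296] [319.3 130.3]
ik [ 0.12  0.08 -0.38  0.99  0.78 -1.4 ] 8.73225654821487e-25
{"xyz": [[2.2, -0.3, -1.7], [1.9, -0.3, -1.7], [1.6, -0.4, -1.7], [1.4, -0.3, -1.5], [1.2, -0.3, -1.4], [0.9, -0.4, -1.2], [1.3, -0.5, 3.5], [1.7, -0.5, 3.5], [2.3, -0.5, 3.5], [2.7, -0.5, 3.6], [3.2, -0.6, 3.4], [0.0, 0.0, 4.0]], "rot": [[0.2, -8.3, -0.5], [0.2, -8.4, -0.5], [0.2, -8.3, -0.5], [0.1, -8.4, -0.5], [0.2, -8.3, -0.6], [0.2, -8.3, -0.5], [0.0, -8.0, 0.0], [0.0, -8.0, 0.0], [0.0, -8.0, 0.0], [0.0, -8.0, 0.0], [0.0, -8.0, 0.0], [0.0, 0.0, 0.0]], "claw": [6.5, 6.5, 6.5, 6.5, 6.5, 6.5, 6.5, 6.5, 6.5, 6.5, 6.5, 6.5]}
{"xyz": [[0.0, 0.0, 4.0], [0.0, 0.0, 4.0]], "rot": [[0.0, 0.0, 0.0], [0.0, 0.0, 0.0]], "claw": [6.5, 6.5]}
```

Call:
step_arm:
  xyz:
    - [2.2,-0.3,-1.7]
    - [1.9,-0.3,-1.7]
    - [1.6,-0.4,-1.7]
    - [1.4,-0.3,-1.5]
    - [1.2,-0.3,-1.4]
    - [0.9,-0.4,-1.2]
    - [1.3,-0.5,3.5]
    - [1.7,-0.5,3.5]
    - [2.3,-0.5,3.5]
    - [2.7,-0.5,3.6]
    - [3.2,-0.6,3.4]
    - [0,0,0]
  rot:
    - [0.2,-8.3,-0.5]
    - [0.2,-8.4,-0.5]
    - [0.2,-8.3,-0.5]
    - [0.1,-8.4,-0.5]
    - [0.2,-8.3,-0.6]
    - [0.2,-8.3,-0.5]
    - [0.0,-8.0,0.0]
    - [0.0,-8.0,0.0]
    - [0.0,-8.0,0.0]
    - [0.0,-8.0,0.0]
    - [0.0,-8.0,0.0]
    - [0,0,0]
  claw: [6.5,6.5,6.5,6.5,6.5,6.5,6.5,6.5,6.5,6.5,6.5,6.5]

```text
t: 13.48
tcp_pos: [0.5114, 0.0549, 0.2434]
tcp_rot: [3.126, 0.783, -1.583]
ft_force: [-0.8, 0.4, 0.8]
opening: 0.0647
finger_force: 0.0
```

```bash
cat >> nx.py <<'E'
def look(b,hd):
    """standing bottle near b seen by wrist + side; then rows to grasp"""
    M=T(); print('grasp',(M[:3,3]+.155*M[:3,2]).round(4)); best=None
    for n in ('wrist','top'):
        im,d=viewer.capture(n); w=cloud(n,d,M)
        for r in masks_of(n,'bottle0'):
            p=w[r['region']]; p=p[~np.isnan(p[:,0])]
            if len(p)<40 or r['conf']<.25: continue
            zt=np.percentile(p[:,2],98)
            if zt<.095: continue
            t=p[p[:,2]>zt-.006]; c=np.median(t[:,:2],0); t=t[np.linalg.norm(t[:,:2]-c,axis=1)<.03]
            (c,_)=cv2.minEnclosingCircle((t[:,:2]*1000).astype(np.float32)); c=np.array(c)/1000
            print(n,round(r['conf'],2),np.round(zt,3),c.round(4),r['at'])
            if n=='wrist' and np.linalg.norm(c-b)<.08 and (best is None or np.linalg.norm(c-b)<np.linalg.norm(best-b)): best=c
    print('best',best); p,Rk=pick(best,hd)
    rows([(back(p,Rk,.03),Rk),(p,Rk)],6.5,mm=45,dec=1)
E
python3 - <<'E'
from nx import *
look(np.array([.5125,.2503]),90)
E
```

```text
grasp [0.5102 0.1643 0.1335]
wrist 0.93 0.111 [0.4392 0.4032] [331.1, 254.8]
wrist 0.83 0.111 [0.5568 0.3918] [244.4, 262.2]
wrist 0.82 0.101 [0.2828 0.2612] [538.8, 197.9]
wrist 0.64 0.112 [0.5141 0.2491] [279.9, 213.7]
top 0.75 0.115 [0.5119 0.2511] [186.4, 183.8]
top 0.63 0.115 [0.1845 0.3346] [152.7, 310.6]
top 0.62 0.114 [0.5564 0.3939] [134.6, 170.6]
top 0.61 0.114 [0.4374 0.403 ] [129.4, 216.8]
top 0.59 0.114 [0.2703 0.2607] [178.0, 274.3]
top 0.48 0.116 [0.3151 0.1397] [225.9, 258.3]
best [0.51408783 0.24912762]
{"xyz": [[0.1, 0.0, 4.5], [0.0, -0.1, 4.5], [0.0, 0.0, 3.0]], "rot": [[0.0, -0.1, 0.0], [0.0, -0.1, 0.1], [0.0, 0.0, 0.0]], "claw": [6.5, 6.5, 6.5]}
```

Call:
step_arm:
  xyz:
    - [0.1,-0.1,4.5]
    - [0,-0.1,4.5]
    - [0,0,3.0]
    - [0,0,0]
    - [0,0,0]
    - [0,0,0]
    - [0,0,0]
    - [0,0,0]
  rot:
    - [0,-0.1,0]
    - [0,-0.1,0.1]
    - [0,0,0]
    - [0,0,0]
    - [0,0,0]
    - [0,0,0]
    - [0,0,0]
    - [0,0,0]
  claw: [6.5,6.5,6.5,6.5,3.0,3.0,3.0,3.0]
  squeeze: 60

```text
t: 14.68
tcp_pos: [0.5153, 0.1392, 0.1646]
tcp_rot: [3.141, 0.789, -1.573]
ft_force: [-3.0, -1.9, 7.3]
opening: 0.0386
finger_force: 59.4
```

```bash
python3 - <<'E'
from pl import *
print((T()[:3,3]+.155*T()[:3,2]).round(4)); place(1)
E
```

```text
[0.5154 0.2492 0.0553]
{"xyz": [[-3.1, 0.0, -3.1], [-3.0, 0.0, -3.0], [-3.1, 0.0, -3.1], [-2.0, -0.1, -1.1], [-1.8, 0.0, -1.0], [-1.6, -0.1, -0.9], [-1.5, -0.1, -0.8], [-1.3, 0.0, -0.7], [-1.3, -0.1, -0.6], [-1.1, -0.1, -0.5], [-1.0, -0.1, -0.3], [-1.0, -0.1, -0.1]], "rot": [[0.0, 0.0, 0.0], [0.0, 0.0, 0.0], [0.0, 0.0, 0.0], [0.0, 8.2, 0.3], [0.0, 8.2, 0.3], [0.0, 8.2, 0.4], [0.0, 8.2, 0.3], [0.0, 8.2, 0.3], [0.0, 8.2, 0.3], [0.0, 8.2, 0.3], [0.0, 8.2, 0.4], [0.0, 8.2, 0.3]], "claw": [3.0, 3.0, 3.0, 3.0, 3.0, 3.0, 3.0, 3.0, 3.0, 3.0, 3.0, 3.0]}
{"xyz": [[-1.0, -0.1, 0.1], [-1.0, -0.1, 0.2], [1.3, -0.4, 4.1], [1.2, -0.4, 4.1], [1.3, -0.4, 4.1], [-2.5, 0.0, 2.5], [-2.5, 0.0, 2.4], [-2.4, 0.0, 2.5]], "rot": [[0.0, 8.2, 0.3], [0.0, 8.2, 0.3], [0.0, 0.0, 0.0], [0.0, 0.0, 0.0], [0.0, 0.0, 0.0], [0.0, 0.0, 0.0], [0.0, 0.0, 0.0], [0.0, 0.0, 0.0]], "claw": [3.0, 3.0, 3.0, 3.0, 3.0, 3.0, 3.0, 3.0]}
```

Call:
step_arm:
  xyz:
    - [-3.1,0.0,-3.1]
    - [-3.0,0.0,-3.0]
    - [-3.1,0.0,-3.1]
    - [-2.0,-0.1,-1.1]
    - [-1.8,0.0,-1.0]
    - [-1.6,-0.1,-0.9]
    - [-1.5,-0.1,-0.8]
    - [-1.3,0.0,-0.7]
    - [-1.3,-0.1,-0.6]
    - [-1.1,-0.1,-0.5]
    - [-1.0,-0.1,-0.3]
    - [-1.0,-0.1,-0.1]
  rot:
    - [0.0,0.0,0.0]
    - [0.0,0.0,0.0]
    - [0.0,0.0,0.0]
    - [0.0,8.2,0.3]
    - [0.0,8.2,0.3]
    - [0.0,8.2,0.4]
    - [0.0,8.2,0.3]
    - [0.0,8.2,0.3]
    - [0.0,8.2,0.3]
    - [0.0,8.2,0.3]
    - [0.0,8.2,0.4]
    - [0.0,8.2,0.3]
  claw: [3.0,3.0,3.0,3.0,3.0,3.0,3.0,3.0,3.0,3.0,3.0,3.0]

```text
t: 16.18
tcp_pos: [0.525, 0.2299, 0.3819]
tcp_rot: [3.133, -0.505, -1.615]
ft_force: [0.2, -0.2, -2.2]
opening: 0.0389
finger_force: 60.2
```

Call:
step_arm:
  xyz:
    - [-1.0,-0.1,0.1]
    - [-1.0,-0.1,0.2]
    - [1.3,-0.4,4.1]
    - [1.2,-0.4,4.1]
    - [1.3,-0.4,4.1]
    - [-2.5,0.0,2.5]
    - [-2.5,0.0,2.4]
    - [-1.5,0.0,1.5]
    - [0,0,0]
  rot:
    - [0.0,8.2,0.3]
    - [0.0,8.2,0.3]
    - [0.0,0.0,0.0]
    - [0.0,0.0,0.0]
    - [0.0,0.0,0.0]
    - [0.0,0.0,0.0]
    - [0.0,0.0,0.0]
    - [0.0,0.0,0.0]
    - [0,0,0]
  claw: [3.0,3.0,3.0,3.0,3.0,3.0,3.0,3.0,3.0]

```text
t: 17.3
tcp_pos: [0.5324, 0.1305, 0.2154]
tcp_rot: [3.134, -0.788, -1.622]
ft_force: [-0.8, -0.1, -1.0]
opening: 0.0389
finger_force: 60.4
```

```bash
cat >> nx.py <<'E'
def low(k,z=.0545,y=.004):
    tob,g=axis(); PRk=placeR()
    im,d=viewer.capture('top'); w=cloud('top',d)
    for r in masks_of('top','bottle0'):
        p=w[r['region']]; p=p[~np.isnan(p[:,0])]
        if len(p)<40 or r['conf']<.25: continue
        q=tob(p); m=np.median(q,0)
        if abs(m[0])<.16 and abs(m[1])<.12: print('BED',round(r['conf'],2),np.percentile(q,[3,50,97],0).round(4).tolist())
    rows([(bedw(XK[k],y,.065),PRk),(bedw(XK[k],y,z),PRk)],3.0,mm=30)
E
python3 - <<'E'
from nx import *
low(1)
E
```

```text
grasp [0.5256 0.0208 0.1061] bed [[-0.0346  0.0039  0.1061]]
BED 0.64 [[-0.0543, -0.0477, 0.1074], [-0.0374, -0.0118, 0.1215], [-0.0176, 0.0321, 0.1274]]
BED 0.59 [[-0.1174, -0.0469, 0.0467], [-0.1014, 0.0006, 0.0674], [-0.0813, 0.0581, 0.074]]
{"xyz": [[-1.49, -0.03, 1.53], [-1.49, -0.03, 1.53], [-0.75, 0.0, 0.75]], "rot": [[0.0, -0.1, 0.1], [0.1, 0.0, 0.0], [0.0, 0.0, 0.0]], "claw": [3.0, 3.0, 3.0]}
```

Call:
step_arm:
  xyz:
    - [-1.5,-0.1,1.5]
    - [-1.5,0,1.5]
    - [-0.6,0,0.6]
    - [-0.2,0,0.2]
    - [0,0,0]
  rot:
    - [0,-0.1,0.1]
    - [0.1,0,0]
    - [0,0,0]
    - [0,0,0]
    - [0,0,0]
  claw: [3,3,3,3,3]

```text
t: 18.02
tcp_pos: [0.5338, 0.1311, 0.1636]
tcp_rot: [-3.141, -0.786, -1.627]
ft_force: [0.3, -1.1, 0.8]
opening: 0.0388
finger_force: 60.5
```

Call:
step_arm:
  xyz:
    - [-0.1,0,0.1]
    - [0,0,0]
    - [0,0,0]
    - [1.0,0,-1.0]
    - [3.0,0,-3.0]
    - [4.0,0,-4.0]
    - [4.0,0,-4.0]
    - [0,0,0]
  rot:
    - [0,0,0]
    - [0,0,0]
    - [0,0,0]
    - [0,0,0]
    - [0,0,0]
    - [0,0,0]
    - [0,0,0]
    - [0,0,0]
  claw: [3.0,5.2,5.2,5.2,5.2,5.2,6.5,6.5]

```text
t: 19.02
tcp_pos: [0.5337, 0.1312, 0.3365]
tcp_rot: [-3.132, -0.783, -1.633]
ft_force: [0.2, 0.5, 0.1]
opening: 0.0648
finger_force: 0.0
```

```bash
python3 - <<'E'
from nx import *
laid(); appr((.4380,.4032),90)
E
```

```text
grasp [0.5283 0.0219 0.2266] bed [[-0.032   0.0052  0.2266]]
LAID 0.97 [[-0.052, -0.0469, 0.0548], [-0.0403, -0.0146, 0.0683], [-0.0167, 0.0354, 0.0742]]
LAID 0.84 [[-0.1173, -0.0449, 0.0566], [-0.1016, 0.0001, 0.0678], [-0.083, 0.0565, 0.0746]]
STAND 0.74 0.58 [0.3316 0.1876] [338.1 189.8]
STAND 0.67 0.115 [0.1854 0.3335] [201.6 246.2]
ik [ 0.46 -0.08 -0.57  0.66  0.69 -0.96] 1.202702439439739e-27
{"xyz": [[1.3, 0.9, -2.6], [0.9, 0.9, -2.5], [0.5, 0.9, -2.2], [0.2, 0.9, -2.0], [-0.1, 0.8, -1.6], [-0.3, 0.9, -1.3], [-0.3, 1.1, 4.5], [0.4, 1.1, 5.0], [1.3, 1.1, 5.3], [2.2, 1.1, 5.5], [0.0, 0.0, 4.0], [0.0, 0.0, 4.0]], "rot": [[0.2, -8.3, -0.5], [0.2, -8.4, -0.5], [0.1, -8.3, -0.6], [0.2, -8.3, -0.5], [0.2, -8.3, -0.5], [0.2, -8.4, -0.5], [0.0, -10.0, 0.0], [0.0, -10.0, 0.0], [0.0, -10.0, 0.0], [0.0, -10.0, 0.0], [0.0, 0.0, 0.0], [0.0, 0.0, 0.0]], "claw": [6.5, 6.5, 6.5, 6.5, 6.5, 6.5, 6.5, 6.5, 6.5, 6.5, 6.5, 6.5]}
{"xyz": [[0.0, 0.0, 4.0]], "rot": [[0.0, 0.0, 0.0]], "claw": [6.5]}
```

Call:
step_arm:
  xyz:
    - [1.3,0.9,-2.6]
    - [0.9,0.9,-2.5]
    - [0.5,0.9,-2.2]
    - [0.2,0.9,-2.0]
    - [-0.1,0.8,-1.6]
    - [-0.3,0.9,-1.3]
    - [-0.3,1.1,4.5]
    - [0.4,1.1,5.0]
    - [1.3,1.1,5.3]
    - [2.2,1.1,5.5]
    - [0,0,0]
  rot:
    - [0.2,-8.3,-0.5]
    - [0.2,-8.4,-0.5]
    - [0.1,-8.3,-0.6]
    - [0.2,-8.3,-0.5]
    - [0.2,-8.3,-0.5]
    - [0.2,-8.4,-0.5]
    - [0.0,-10.0,0.0]
    - [0.0,-10.0,0.0]
    - [0.0,-10.0,0.0]
    - [0.0,-10.0,0.0]
    - [0,0,0]
  claw: [6.5,6.5,6.5,6.5,6.5,6.5,6.5,6.5,6.5,6.5,6.5]

```text
t: 20.5
tcp_pos: [0.4338, 0.2076, 0.2393]
tcp_rot: [3.118, 0.78, -1.588]
ft_force: [0.3, -0.6, -0.6]
opening: 0.0652
finger_force: 0.0
```

```bash
python3 - <<'E'
from nx import *
look(np.array([.438,.4032]),90)
E
```

```text
grasp [0.432  0.3166 0.1292]
wrist 0.86 0.112 [0.4386 0.403 ] [270.3, 216.7]
wrist 0.71 0.112 [0.5572 0.3929] [128.1, 213.6]
top 0.82 0.114 [0.5556 0.3935] [133.8, 170.2]
top 0.65 0.114 [0.4382 0.405 ] [129.9, 214.0]
top 0.53 0.114 [0.1844 0.3332] [152.9, 309.0]
best [0.43855661 0.40303906]
{"xyz": [[0.1, 0.1, 3.1], [0.1, 0.0, 3.0], [0.1, 0.1, 3.1], [0.0, 0.0, 3.0]], "rot": [[-0.1, 0.0, 0.1], [0.0, 0.0, 0.0], [-0.1, 0.0, 0.1], [0.0, 0.0, 0.0]], "claw": [6.5, 6.5, 6.5, 6.5]}
```

Call:
step_arm:
  xyz:
    - [0.1,0.1,3.1]
    - [0.1,0,3.0]
    - [0.1,0.1,3.1]
    - [0,0,3.0]
    - [0,0,0]
    - [0,0,0]
    - [0,0,0]
    - [0,0,0]
    - [0,0,0]
  rot:
    - [-0.1,0,0.1]
    - [0,0,0]
    - [-0.1,0,0.1]
    - [0,0,0]
    - [0,0,0]
    - [0,0,0]
    - [0,0,0]
    - [0,0,0]
    - [0,0,0]
  claw: [6.5,6.5,6.5,6.5,6.5,3.0,3.0,3.0,3.0]
  squeeze: 60

```text
t: 21.82
tcp_pos: [0.4373, 0.293, 0.1626]
tcp_rot: [3.139, 0.788, -1.574]
ft_force: [1.7, -1.4, 6.3]
opening: 0.0387
finger_force: 60.0
```

```bash
python3 - <<'E'
from pl import *
print((T()[:3,3]+.155*T()[:3,2]).round(4)); place(2,pre=.105)
E
```

```text
[0.4372 0.4029 0.0533]
{"xyz": [[-3.1, 0.0, -3.1], [-3.0, 0.0, -3.0], [-3.1, 0.0, -3.1], [-1.5, -0.7, -1.6], [-1.2, -0.7, -1.4], [-1.0, -0.7, -1.3], [-0.8, -0.8, -1.1], [-0.7, -0.7, -0.9], [-0.5, -0.8, -0.7], [-0.5, -0.7, -0.4], [-0.3, -0.8, -0.2], [-0.4, -0.8, 0.1]], "rot": [[0.0, 0.0, 0.0], [0.0, 0.0, 0.0], [0.0, 0.0, 0.0], [0.0, 8.2, 0.3], [0.0, 8.2, 0.3], [0.0, 8.2, 0.4], [0.0, 8.2, 0.3], [0.1, 8.2, 0.3], [0.0, 8.1, 0.3], [0.0, 8.2, 0.4], [0.0, 8.2, 0.3], [0.0, 8.2, 0.3]], "claw": [3.0, 3.0, 3.0, 3.0, 3.0, 3.0, 3.0, 3.0, 3.0, 3.0, 3.0, 3.0]}
{"xyz": [[-0.3, -0.7, 0.4], [-0.5, -0.8, 0.6], [1.8, -1.8, 3.5], [1.8, -1.8, 3.5], [1.9, -1.8, 3.5], [1.8, -1.7, 3.5], [1.8, -1.8, 3.5], [-3.4, 0.0, 3.4], [-3.3, 0.0, 3.3]], "rot": [[0.0, 8.2, 0.3], [0.0, 8.2, 0.3], [0.0, 0.0, 0.0], [0.0, 0.0, 0.0], [0.0, 0.0, 0.0], [0.0, 0.0, 0.0], [0.0, 0.0, 0.0], [0.0, 0.0, 0.0], [0.0, 0.0, 0.0]], "claw": [3.0, 3.0, 3.0, 3.0, 3.0, 3.0, 3.0, 3.0, 3.0]}
```

Call:
step_arm:
  xyz:
    - [-3.1,0.0,-3.1]
    - [-3.0,0.0,-3.0]
    - [-3.1,0.0,-3.1]
    - [-1.5,-0.7,-1.6]
    - [-1.2,-0.7,-1.4]
    - [-1.0,-0.7,-1.3]
    - [-0.8,-0.8,-1.1]
    - [-0.7,-0.7,-0.9]
    - [-0.5,-0.8,-0.7]
    - [-0.5,-0.7,-0.4]
    - [-0.3,-0.8,-0.2]
    - [-0.4,-0.8,0.1]
  rot:
    - [0.0,0.0,0.0]
    - [0.0,0.0,0.0]
    - [0.0,0.0,0.0]
    - [0.0,8.2,0.3]
    - [0.0,8.2,0.3]
    - [0.0,8.2,0.4]
    - [0.0,8.2,0.3]
    - [0.1,8.2,0.3]
    - [0.0,8.1,0.3]
    - [0.0,8.2,0.4]
    - [0.0,8.2,0.3]
    - [0.0,8.2,0.3]
  claw: [3.0,3.0,3.0,3.0,3.0,3.0,3.0,3.0,3.0,3.0,3.0,3.0]

```text
t: 23.32
tcp_pos: [0.5059, 0.3194, 0.3802]
tcp_rot: [3.13, -0.505, -1.613]
ft_force: [-0.1, -0.5, -1.2]
opening: 0.0388
finger_force: 60.5
```

Call:
step_arm:
  xyz:
    - [-0.3,-0.7,0.4]
    - [-0.5,-0.8,0.6]
    - [1.8,-1.8,3.5]
    - [1.8,-1.8,3.5]
    - [1.9,-1.8,3.5]
    - [1.8,-1.7,3.5]
    - [1.8,-1.8,3.5]
    - [-3.4,0.0,3.4]
    - [-3.3,0.0,3.3]
    - [0,0,0]
  rot:
    - [0.0,8.2,0.3]
    - [0.0,8.2,0.3]
    - [0.0,0.0,0.0]
    - [0.0,0.0,0.0]
    - [0.0,0.0,0.0]
    - [0.0,0.0,0.0]
    - [0.0,0.0,0.0]
    - [0.0,0.0,0.0]
    - [0.0,0.0,0.0]
    - [0,0,0]
  claw: [3.0,3.0,3.0,3.0,3.0,3.0,3.0,3.0,3.0,3.0]

```text
t: 24.58
tcp_pos: [0.5972, 0.1262, 0.2093]
tcp_rot: [3.126, -0.79, -1.617]
ft_force: [-0.1, -0.4, -1.1]
opening: 0.0388
finger_force: 60.6
```

```bash
python3 - <<'E'
from nx import *
low(2)
E
```

```text
grasp [0.5898 0.0164 0.1002] bed [[0.0297 0.0031 0.1002]]
BED 0.85 [[0.0114, -0.0472, 0.1009], [0.027, -0.0113, 0.1154], [0.0462, 0.0331, 0.1205]]
BED 0.59 [[-0.1175, -0.0449, 0.0547], [-0.1018, 0.001, 0.0675], [-0.0823, 0.0566, 0.074]]
BED 0.58 [[-0.0519, -0.0465, 0.0323], [-0.0375, 0.0032, 0.0671], [-0.0156, 0.0576, 0.0747]]
{"xyz": [[-1.38, -0.06, 1.39], [-1.37, -0.06, 1.39], [-0.74, 0.0, 0.74]], "rot": [[0.1, -0.1, 0.1], [0.1, -0.1, 0.1], [0.0, 0.0, 0.0]], "claw": [3.0, 3.0, 3.0]}
```

Call:
step_arm:
  xyz:
    - [-1.4,-0.1,1.4]
    - [-1.4,-0.1,1.4]
    - [-0.7,0,0.7]
    - [-0.2,0,0.2]
    - [0,0,0]
    - [0,0,0]
  rot:
    - [0.1,-0.1,0.1]
    - [0.1,-0.1,0.1]
    - [0,0,0]
    - [0,0,0]
    - [0,0,0]
    - [0,0,0]
  claw: [3,3,3,3,3,3]

```text
t: 25.42
tcp_pos: [0.6002, 0.1273, 0.1639]
tcp_rot: [-3.138, -0.785, -1.628]
ft_force: [-7.4, 2.7, 14.5]
opening: 0.0385
finger_force: 61.7
```

```bash
python3 - <<'E'
from nx import *
axis()
E
```

```text
grasp [0.5945 0.0178 0.0543] bed [[0.0344 0.0048 0.0543]]
```

Call:
step_arm:
  xyz:
    - [0,0.1,0]
    - [0,0,0]
    - [0,0,0]
    - [1.0,0,-1.0]
    - [3.0,0,-3.0]
    - [4.0,0,-4.0]
    - [4.0,0,-4.0]
    - [0,0,0]
  rot:
    - [0,0,0]
    - [0,0,0]
    - [0,0,0]
    - [0,0,0]
    - [0,0,0]
    - [0,0,0]
    - [0,0,0]
    - [0,0,0]
  claw: [3.0,5.2,5.2,5.2,5.2,5.2,6.5,6.5]

```text
t: 26.42
tcp_pos: [0.5989, 0.1268, 0.3357]
tcp_rot: [-3.131, -0.782, -1.634]
ft_force: [-0.1, 0.3, -0.4]
opening: 0.0654
finger_force: 0.0
```

```bash
python3 - <<'E'
from nx import *
laid(); appr((.5562,.3932),90)
E
```

```text
grasp [0.5937 0.0177 0.2257] bed [[0.0336 0.0046 0.2257]]
LAID 0.96 [[0.0139, -0.0446, 0.0498], [0.0256, -0.0038, 0.0683], [0.0488, 0.053, 0.0747]]
LAID 0.91 [[-0.0518, -0.0448, 0.0545], [-0.0372, 0.0021, 0.0679], [-0.0182, 0.058, 0.074]]
LAID 0.83 [[-0.1175, -0.0449, 0.0526], [-0.1018, 0.0024, 0.068], [-0.0816, 0.0566, 0.0741]]
STAND 0.67 0.115 [0.5561 0.3943] [482.1 303.5]
STAND 0.57 0.114 [0.1856 0.3332] [184.5 333.3]
LAID 0.33 [[-0.1443, -0.186, 0.0077], [-0.0204, -0.0798, 0.0146], [0.1376, 0.0806, 0.1064]]
ik [ 0.36  0.18 -0.28  0.77  0.72 -1.09] 7.561764466895182e-25
{"xyz": [[1.6, 0.6, -3.1], [1.0, 0.5, -2.9], [0.5, 0.6, -2.5], [0.1, 0.4, -2.1], [-0.3, 0.5, -1.6], [-0.3, 0.5, 4.5], [0.5, 0.4, 5.0], [1.4, 0.5, 5.2], [2.3, 0.4, 5.5], [0.0, 0.0, 4.0], [0.0, 0.0, 4.0], [0.0, 0.0, 4.0]], "rot": [[0.2, -10.0, -0.6], [0.2, -10.0, -0.7], [0.2, -9.9, -0.6], [0.2, -10.0, -0.6], [0.2, -10.0, -0.6], [0.0, -10.0, 0.0], [0.0, -10.0, 0.0], [0.0, -10.0, 0.0], [0.0, -10.0, -0.1], [0.0, 0.0, 0.0], [0.0, 0.0, 0.0], [0.0, 0.0, 0.0]], "claw": [6.5, 6.5, 6.5, 6.5, 6.5, 6.5, 6.5, 6.5, 6.5, 6.5, 6.5, 6.5]}
```

Call:
step_arm:
  xyz:
    - [1.6,0.6,-3.1]
    - [1.0,0.5,-2.9]
    - [0.5,0.6,-2.5]
    - [0.1,0.4,-2.1]
    - [-0.3,0.5,-1.6]
    - [-0.3,0.5,4.5]
    - [0.5,0.4,5.0]
    - [1.4,0.5,5.2]
    - [2.3,0.4,5.5]
    - [0,0,0]
  rot:
    - [0.2,-10.0,-0.6]
    - [0.2,-10.0,-0.7]
    - [0.2,-9.9,-0.6]
    - [0.2,-10.0,-0.6]
    - [0.2,-10.0,-0.6]
    - [0.0,-10.0,0.0]
    - [0.0,-10.0,0.0]
    - [0.0,-10.0,0.0]
    - [0.0,-10.0,-0.1]
    - [0,0,0]
  claw: [6.5,6.5,6.5,6.5,6.5,6.5,6.5,6.5,6.5,6.5]

```text
t: 27.78
tcp_pos: [0.5528, 0.1975, 0.2397]
tcp_rot: [3.12, 0.78, -1.586]
ft_force: [0.0, -0.8, -0.5]
opening: 0.0651
finger_force: 0.0
```

```bash
python3 - <<'E'
from nx import *
look(np.array([.5562,.3932]),90)
E
```

```text
grasp [0.551  0.3066 0.1295]
wrist 0.91 0.112 [0.5575 0.3922] [273.4, 215.0]
top 0.91 0.114 [0.1854 0.3325] [153.8, 307.5]
top 0.89 0.114 [0.5564 0.3935] [134.9, 168.2]
top 0.62 0.115 [0.2696 0.259 ] [179.2, 274.8]
best [0.55754034 0.39223419]
{"xyz": [[0.1, 0.0, 3.0], [0.1, 0.0, 3.1], [0.0, 0.1, 3.0], [0.0, 0.0, 3.0]], "rot": [[-0.1, 0.0, 0.1], [0.0, -0.1, 0.0], [-0.1, 0.0, 0.1], [0.0, 0.0, 0.0]], "claw": [6.5, 6.5, 6.5, 6.5]}
```

Call:
step_arm:
  xyz:
    - [0.1,0,3.0]
    - [0.1,0,3.1]
    - [0,0.1,3.0]
    - [0,0,3.0]
    - [0,0,0]
    - [0,0,0]
    - [0,0,0]
    - [0,0,0]
    - [0,0,0]
  rot:
    - [-0.1,0,0.1]
    - [0,-0.1,0]
    - [-0.1,0,0.1]
    - [0,0,0]
    - [0,0,0]
    - [0,0,0]
    - [0,0,0]
    - [0,0,0]
    - [0,0,0]
  claw: [6.5,6.5,6.5,6.5,6.5,3.0,3.0,3.0,3.0]
  squeeze: 60

```text
t: 29.1
tcp_pos: [0.5562, 0.2823, 0.1635]
tcp_rot: [3.139, 0.789, -1.573]
ft_force: [0.9, -1.4, 6.6]
opening: 0.0388
finger_force: 60.0
```

```bash
python3 - <<'E'
from pl import *
print((T()[:3,3]+.155*T()[:3,2]).round(4)); place(3,pre=.105)
E
```

```text
[0.556  0.3923 0.0543]
{"xyz": [[-3.1, 0.0, -3.1], [-3.0, 0.0, -3.0], [-3.1, 0.0, -3.1], [-1.5, -0.5, -1.5], [-1.2, -0.4, -1.5], [-1.1, -0.5, -1.2], [-0.8, -0.5, -1.1], [-0.7, -0.5, -0.9], [-0.6, -0.5, -0.7], [-0.4, -0.5, -0.4], [-0.4, -0.5, -0.2], [-0.4, -0.6, 0.1]], "rot": [[0.0, 0.0, 0.0], [0.0, 0.0, 0.0], [0.0, 0.0, 0.0], [0.0, 8.2, 0.3], [0.0, 8.2, 0.4], [0.0, 8.2, 0.3], [0.1, 8.2, 0.3], [0.0, 8.2, 0.3], [0.0, 8.2, 0.4], [0.0, 8.2, 0.3], [0.0, 8.2, 0.3], [0.0, 8.2, 0.3]], "claw": [3.0, 3.0, 3.0, 3.0, 3.0, 3.0, 3.0, 3.0, 3.0, 3.0, 3.0, 3.0]}
{"xyz": [[-0.4, -0.5, 0.4], [-0.5, -0.6, 0.6], [1.8, -1.2, 3.5], [1.8, -1.3, 3.5], [1.8, -1.2, 3.5], [1.8, -1.3, 3.4], [1.8, -1.2, 3.5], [-3.4, 0.0, 3.4], [-3.4, 0.0, 3.3]], "rot": [[0.0, 8.2, 0.4], [0.0, 8.2, 0.3], [0.0, 0.0, 0.0], [0.0, 0.0, 0.0], [0.0, 0.0, 0.0], [0.0, 0.0, 0.0], [0.0, 0.0, 0.0], [0.0, 0.0, 0.0], [0.0, 0.0, 0.0]], "claw": [3.0, 3.0, 3.0, 3.0, 3.0, 3.0, 3.0, 3.0, 3.0]}
```

Call:
step_arm:
  xyz:
    - [-3.1,0.0,-3.1]
    - [-3.0,0.0,-3.0]
    - [-3.1,0.0,-3.1]
    - [-1.5,-0.5,-1.5]
    - [-1.2,-0.4,-1.5]
    - [-1.1,-0.5,-1.2]
    - [-0.8,-0.5,-1.1]
    - [-0.7,-0.5,-0.9]
    - [-0.6,-0.5,-0.7]
    - [-0.4,-0.5,-0.4]
    - [-0.4,-0.5,-0.2]
    - [-0.4,-0.6,0.1]
  rot:
    - [0.0,0.0,0.0]
    - [0.0,0.0,0.0]
    - [0.0,0.0,0.0]
    - [0.0,8.2,0.3]
    - [0.0,8.2,0.4]
    - [0.0,8.2,0.3]
    - [0.1,8.2,0.3]
    - [0.0,8.2,0.3]
    - [0.0,8.2,0.4]
    - [0.0,8.2,0.3]
    - [0.0,8.2,0.3]
    - [0.0,8.2,0.3]
  claw: [3.0,3.0,3.0,3.0,3.0,3.0,3.0,3.0,3.0,3.0,3.0,3.0]

```text
t: 30.6
tcp_pos: [0.6027, 0.3116, 0.381]
tcp_rot: [3.13, -0.506, -1.612]
ft_force: [0.1, -0.4, -2.6]
opening: 0.0385
finger_force: 60.6
```

Call:
step_arm:
  xyz:
    - [-0.4,-0.5,0.4]
    - [-0.5,-0.6,0.6]
    - [1.8,-1.2,3.5]
    - [1.8,-1.3,3.5]
    - [1.8,-1.2,3.5]
    - [1.8,-1.3,3.4]
    - [1.8,-1.2,3.5]
    - [-3.4,0.0,3.4]
    - [-3.4,0.0,3.3]
    - [0,0,0]
  rot:
    - [0.0,8.2,0.4]
    - [0.0,8.2,0.3]
    - [0.0,0.0,0.0]
    - [0.0,0.0,0.0]
    - [0.0,0.0,0.0]
    - [0.0,0.0,0.0]
    - [0.0,0.0,0.0]
    - [0.0,0.0,0.0]
    - [0.0,0.0,0.0]
    - [0,0,0]
  claw: [3.0,3.0,3.0,3.0,3.0,3.0,3.0,3.0,3.0,3.0]

```text
t: 31.85
tcp_pos: [0.6633, 0.123, 0.2086]
tcp_rot: [3.126, -0.79, -1.617]
ft_force: [-0.8, -0.1, -0.2]
opening: 0.0387
finger_force: 60.7
```

```bash
python3 - <<'E'
from nx import *
low(3)
E
```

```text
grasp [0.6558 0.0132 0.0995] bed [[0.0958 0.0036 0.0995]]
BED 0.88 [[0.0141, -0.0443, 0.0339], [0.0286, 0.0039, 0.067], [0.0503, 0.0609, 0.0741]]
BED 0.86 [[-0.1175, -0.0448, 0.0529], [-0.1022, 0.0027, 0.0678], [-0.0823, 0.0574, 0.0742]]
BED 0.68 [[0.077, -0.0491, 0.0336], [0.0926, -0.015, 0.1142], [0.1135, 0.0287, 0.1205]]
{"xyz": [[-1.36, -0.05, 1.41], [-1.35, -0.05, 1.4], [-0.74, 0.0, 0.75]], "rot": [[0.1, -0.1, 0.1], [0.1, -0.1, 0.1], [0.0, 0.0, 0.0]], "claw": [3.0, 3.0, 3.0]}
```

Call:
step_arm:
  xyz:
    - [-1.4,-0.05,1.4]
    - [-1.4,-0.05,1.4]
    - [-0.7,0,0.7]
    - [-0.1,0,0.1]
    - [0,0,0]
    - [0,0,0]
  rot:
    - [0.1,-0.1,0.1]
    - [0.1,-0.1,0.1]
    - [0,0,0]
    - [0,0,0]
    - [0,0,0]
    - [0,0,0]
  claw: [3,3,3,3,3,3]

```text
t: 32.7
tcp_pos: [0.6654, 0.1239, 0.1637]
tcp_rot: [-3.137, -0.786, -1.63]
ft_force: [-2.8, 1.2, 9.5]
opening: 0.0391
finger_force: 61.5
```

```bash
python3 - <<'E'
from nx import *
axis()
E
```

```text
grasp [0.6597 0.0144 0.0541] bed [[0.0996 0.0051 0.0541]]
```

Contact is made; I'll release and rise. After that I'll look at the wheel and crank from above.

Call:
step_arm:
  xyz:
    - [0,0,0]
    - [0,0,0]
    - [1.0,0,-1.0]
    - [3.0,0,-3.0]
    - [4.0,0,-4.0]
    - [4.0,0,-4.0]
    - [0,0,0]
  rot:
    - [0,0,0]
    - [0,0,0]
    - [0,0,0]
    - [0,0,0]
    - [0,0,0]
    - [0,0,0]
    - [0,0,0]
  claw: [5.2,5.2,5.2,5.2,5.2,6.0,6.0]

```text
t: 33.58
tcp_pos: [0.6649, 0.1236, 0.3375]
tcp_rot: [-3.129, -0.783, -1.636]
ft_force: [0.5, -1.1, -0.0]
opening: 0.0603
finger_force: 0.0
```

```bash
python3 - <<'E'
from nx import *
for hd in (90,0,-90,-60):
    for s in (1,-1): 
        r=[ik((.5518+.042*np.cos(t),-.135+.042*np.sin(t),.13),tool(np.radians(hd),DOWN,s)) for t in (0,1.57,3.14,4.7)]
        print(hd,s,[x[1]<1e-6 for x in r],r[0][0].round(2))
print(sensors.read_state()['joint_positions'])
# wrist-view pose: tool down, s=-1, camera on -y side
rows([((.56,-.03,.32),tool(np.radians(90),DOWN,-1))],4.0,mm=55,deg=9,dec=1)
E
```

```text
90 1 [np.True_, np.True_, np.True_, np.True_] [-0.22  0.23  0.1   1.44  0.    1.35]
90 -1 [np.True_, np.True_, np.True_, np.True_] [-0.22  0.23  0.1   1.44 -0.   -1.79]
0 1 [np.True_, np.True_, np.True_, np.True_] [-0.22  0.23  0.1   1.44  0.    2.92]
0 -1 [np.True_, np.True_, np.True_, np.True_] [-0.22  0.23  0.1   1.44  0.   -0.22]
-90 1 [np.True_, np.True_, np.True_, np.True_] [-0.22  0.23  0.1   1.44 -0.   -1.79]
-90 -1 [np.True_, np.True_, np.True_, np.True_] [-0.22  0.23  0.1   1.44  0.    1.35]
-60 1 [np.True_, np.True_, np.True_, np.True_] [-0.22  0.23  0.1   1.44 -0.   -2.32]
-60 -1 [np.True_, np.True_, np.True_, np.True_] [-0.22  0.23  0.1   1.44  0.    0.82]
[ 0.29364821  0.56660526  0.57233264  1.89773128 -0.72680136 -1.09420426]
{"xyz": [[4.4, 2.0, -0.4], [4.3, 1.9, -0.8], [4.1, 2.0, -1.0], [3.9, 2.0, -1.3], [3.6, 2.0, -1.5]], "rot": [[0.2, -9.0, -0.7], [0.1, -8.9, -0.6], [0.2, -9.0, -0.7], [0.1, -9.0, -0.6], [0.2, -8.9, -0.7]], "claw": [4.0, 4.0, 4.0, 4.0, 4.0]}
```

Call:
step_arm:
  xyz:
    - [5.4,2.0,-0.4]
    - [5.3,1.9,-0.8]
    - [5.1,2.0,-1.0]
    - [4.9,2.0,-1.3]
    - [4.6,2.0,-1.5]
    - [0,0,0]
  rot:
    - [0.2,-9.0,-0.7]
    - [0.1,-8.9,-0.6]
    - [0.2,-9.0,-0.7]
    - [0.1,-9.0,-0.6]
    - [0.2,-8.9,-0.7]
    - [0,0,0]
  claw: [4.0,4.0,4.0,4.0,4.0,4.0]

```text
t: 34.33
tcp_pos: [0.5587, -0.0759, 0.4944]
tcp_rot: [3.137, -0.002, -1.575]
ft_force: [-0.4, 1.4, -0.6]
opening: 0.0399
finger_force: 0.0
```

```bash
python3 - <<'E'
from nx import *
M=T(); axis()
im,d=viewer.capture('wrist'); cv2.imwrite('pics/w3.png',im); w=cloud('wrist',d,M)
im2,d2=viewer.capture('top'); 
for n,ww in (('wrist',w),('top',cloud('top',d2))):
    p=ww.reshape(-1,3); p=p[~np.isnan(p[:,0])]; near=np.hypot(p[:,0]-.5518,p[:,1]+.135)<.09
    q=p[near&(p[:,2]>.135)&(p[:,2]<.16)]; print(n,'crank',len(q),np.median(q,0).round(4) if len(q) else '')
    if len(q): print(cv2.minEnclosingCircle((q[:,:2]*1000).astype(np.float32)))
    q=p[near&(p[:,2]>.098)&(p[:,2]<.11)]; print(n,'wheel',len(q),cv2.minEnclosingCircle((q[:,:2]*1000).astype(np.float32)))
    q=p[near&(p[:,2]>.112)&(p[:,2]<.2)]; print(np.c_[q[:,:3]][::max(1,len(q)//15)].round(3).tolist())
E
```

```text
grasp [ 0.558  -0.0762  0.3394] bed [[ 0.0032 -0.0911  0.3394]]
wrist crank 255 [ 0.5894 -0.1549  0.1464]
((589.8296508789062, -154.86251831054688), 8.87350845336914)
wrist wheel 6760 ((552.3724975585938, -136.28916931152344), 55.04281997680664)
[[0.591, -0.164, 0.143], [0.591, -0.162, 0.146], [0.587, -0.161, 0.145], [0.585, -0.16, 0.147], [0.585, -0.159, 0.147], [0.584, -0.158, 0.148], [0.584, -0.157, 0.146], [0.585, -0.156, 0.146], [0.587, -0.155, 0.148], [0.588, -0.154, 0.147], [0.59, -0.153, 0.146], [0.59, -0.152, 0.146], [0.589, -0.151, 0.145], [0.588, -0.15, 0.147], [0.585, -0.149, 0.146], [0.59, -0.147, 0.147]]
top crank 0 
top wheel 0 ((0.0, 0.0), 0.0)
[]
```

View pics/w3.png

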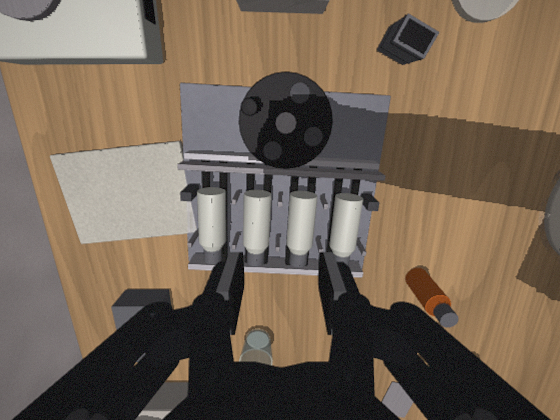

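The wrist view shows all four bottles lying in the cradles at columns 212 to 345, with caps towards the end wall. The crank top is at (301,93) on the wheel at (286,120). Next I'll grasp the crank.

```bash
cat > cr.py <<'E'
from nx import *
C=np.array([.5521,-.1355]); RR=.042
def turn(start,steps,z=None,claw=1.0):
    M=T(); Rk=M[:3,:3]; g=M[:3,3]+.155*M[:3,2]; a=start; X=[];pos=M[:3,3].copy()
    z=0
    for s in steps:
        a-=np.radians(s); t=np.r_[C+RR*np.array([np.cos(a),np.sin(a)]),0]
        tgt=np.r_[t[:2]-.155*Rk[:2,2],M[2,3]]
        d=np.round(Rk.T@(tgt-pos)*100,2); d[2]=0; X.append((d+0).tolist()); pos=pos+Rk@d/100
    for i in range(0,len(X),12): print(json.dumps({'xyz':X[i:i+12],'rot':[[0,0,0]]*len(X[i:i+12]),'claw':[claw]*len(X[i:i+12])}))
    print('end',np.degrees(a))
def where():
    M=T(); g=M[:3,3]+.155*M[:3,2]; v=g[:2]-C; print('grasp',g.round(4),'r',np.hypot(*v).round(4),'ang',np.degrees(np.arctan2(v[1],v[0])).round(1)); return np.arctan2(v[1],v[0])
E
python3 - <<'E'
from cr import *
Rk=tool(np.radians(90),DOWN,-1)
rows([((.5898,-.1549,.20),Rk),((.5898,-.1549,.131),Rk)],5.0,mm=50)
E
```

```text
{"xyz": [[2.03, -0.77, 3.41], [2.03, -0.76, 3.42], [2.03, -0.76, 3.41], [2.04, -0.74, 3.41], [0.0, 0.0, 3.45], [-0.01, 0.0, 3.45]], "rot": [[0.1, -0.1, 0.0], [0.1, 0.0, 0.0], [0.2, -0.1, 0.0], [0.1, 0.0, -0.1], [0.0, 0.0, 0.0], [0.0, 0.0, 0.0]], "claw": [5.0, 5.0, 5.0, 5.0, 5.0, 5.0]}
```

Call:
step_arm:
  xyz:
    - [2.03,-0.77,3.41]
    - [2.03,-0.76,3.42]
    - [2.03,-0.76,3.41]
    - [2.04,-0.74,3.41]
    - [0.0,0.0,3.45]
    - [0,0,3.45]
    - [0,0,0]
    - [0,0,0]
    - [0,0,0]
    - [0,0,0]
    - [0,0,0]
  rot:
    - [0.1,-0.1,0.0]
    - [0.1,0.0,0.0]
    - [0.2,-0.1,0.0]
    - [0.1,0.0,-0.1]
    - [0.0,0.0,0.0]
    - [0,0,0]
    - [0,0,0]
    - [0,0,0]
    - [0,0,0]
    - [0,0,0]
    - [0,0,0]
  claw: [5.0,5.0,5.0,5.0,5.0,5.0,5.0,1.0,1.0,1.0,1.0]
  squeeze: 25

```text
t: 35.8
tcp_pos: [0.59, -0.1539, 0.2878]
tcp_rot: [-3.14, 0.001, -1.568]
ft_force: [-4.2, 2.5, 6.6]
opening: 0.0174
finger_force: 25.5
```

```bash
python3 - <<'E'
from cr import *
a=where(); print(sensors.read_state()['opening'],sensors.read_state()['ft_force'])
turn(a,[12]+[24]*11)
E
```

```text
grasp [ 0.5903 -0.1538  0.1328] r 0.0423 ang -25.6
0.01741164984089507 [-4.20937745  2.46345478  6.55684442]
{"xyz": [[0.73, 0.49, 0.0], [1.13, 1.33, 0.0], [0.49, 1.68, 0.0], [-0.23, 1.73, 0.0], [-0.92, 1.49, 0.0], [-1.45, 0.98, 0.0], [-1.72, 0.31, 0.0], [-1.69, -0.41, 0.0], [-1.38, -1.07, 0.0], [-0.83, -1.54, 0.0], [-0.13, -1.74, 0.0], [0.59, -1.65, 0.0]], "rot": [[0, 0, 0], [0, 0, 0], [0, 0, 0], [0, 0, 0], [0, 0, 0], [0, 0, 0], [0, 0, 0], [0, 0, 0], [0, 0, 0], [0, 0, 0], [0, 0, 0], [0, 0, 0]], "claw": [1.0, 1.0, 1.0, 1.0, 1.0, 1.0, 1.0, 1.0, 1.0, 1.0, 1.0, 1.0]}
end -301.5828315303707
```

Call:
step_arm:
  xyz:
    - [0.73,0.49,0.0]
    - [1.13,1.33,0.0]
    - [0.49,1.68,0.0]
    - [-0.23,1.73,0.0]
    - [-0.92,1.49,0.0]
    - [-1.45,0.98,0.0]
    - [-1.72,0.31,0.0]
    - [-1.69,-0.41,0.0]
    - [-1.38,-1.07,0.0]
    - [-0.83,-1.54,0.0]
    - [-0.13,-1.74,0.0]
    - [0.59,-1.65,0.0]
  rot:
    - [0,0,0]
    - [0,0,0]
    - [0,0,0]
    - [0,0,0]
    - [0,0,0]
    - [0,0,0]
    - [0,0,0]
    - [0,0,0]
    - [0,0,0]
    - [0,0,0]
    - [0,0,0]
    - [0,0,0]
  claw: [1.0,1.0,1.0,1.0,1.0,1.0,1.0,1.0,1.0,1.0,1.0,1.0]

```text
t: 37.3
tcp_pos: [0.5743, -0.1014, 0.2876]
tcp_rot: [-3.141, -0.004, -1.57]
ft_force: [-14.6, -18.1, 14.5]
opening: 0.0173
finger_force: 27.1
```

```bash
python3 - <<'E'
from cr import *
a=where(); s=sensors.read_state(); print(s['opening'],s['ft_force'],s['finger_force'])
M=T(); im,d=viewer.capture('top'); w=cloud('top',d).reshape(-1,3); w=w[~np.isnan(w[:,0])]
c,sn=np.cos(th),np.sin(th); q=np.c_[w[:,0]*c+w[:,1]*sn-.5582,-w[:,0]*sn+w[:,1]*c-.0467,w[:,2]]
f=q[(abs(q[:,0])<.13)&(q[:,1]<-.03)&(q[:,1]>-.11)&(q[:,2]>.059)&(q[:,2]<.069)]; print('fence y',len(f),np.percentile(f[:,1],[3,50,97]))
turn(a,[20]+[24]*35)
E
```

```text
grasp [ 0.5744 -0.1021  0.1326] r 0.0401 ang 56.3
0.017266317953893162 [-14.59623349 -18.09187062  14.48863323] 27.075719833374023
fence y 22 [-0.0414716  -0.03370619 -0.03068044]
{"xyz": [[0.75, -1.03, 0.0], [1.59, -0.72, 0.0], [1.74, -0.01, 0.0], [1.6, 0.71, 0.0], [1.18, 1.29, 0.0], [0.55, 1.66, 0.0], [-0.18, 1.73, 0.0], [-0.86, 1.52, 0.0], [-1.41, 1.04, 0.0], [-1.71, 0.37, 0.0], [-1.71, -0.36, 0.0], [-1.41, -1.02, 0.0]], "rot": [[0, 0, 0], [0, 0, 0], [0, 0, 0], [0, 0, 0], [0, 0, 0], [0, 0, 0], [0, 0, 0], [0, 0, 0], [0, 0, 0], [0, 0, 0], [0, 0, 0], [0, 0, 0]], "claw": [1.0, 1.0, 1.0, 1.0, 1.0, 1.0, 1.0, 1.0, 1.0, 1.0, 1.0, 1.0]}
{"xyz": [[-0.89, -1.5, 0.0], [-0.19, -1.74, 0.0], [0.53, -1.66, 0.0], [1.17, -1.31, 0.0], [1.59, -0.72, 0.0], [1.74, -0.01, 0.0], [1.6, 0.71, 0.0], [1.18, 1.29, 0.0], [0.55, 1.66, 0.0], [-0.18, 1.73, 0.0], [-0.86, 1.52, 0.0], [-1.41, 1.04, 0.0]], "rot": [[0, 0, 0], [0, 0, 0], [0, 0, 0], [0, 0, 0], [0, 0, 0], [0, 0, 0], [0, 0, 0], [0, 0, 0], [0, 0, 0], [0, 0, 0], [0, 0, 0], [0, 0, 0]], "claw": [1.0, 1.0, 1.0, 1.0, 1.0, 1.0, 1.0, 1.0, 1.0, 1.0, 1.0, 1.0]}
{"xyz": [[-1.71, 0.37, 0.0], [-1.71, -0.36, 0.0], [-1.41, -1.02, 0.0], [-0.89, -1.5, 0.0], [-0.19, -1.74, 0.0], [0.53, -1.66, 0.0], [1.17, -1.31, 0.0], [1.59, -0.72, 0.0], [1.74, -0.01, 0.0], [1.6, 0.71, 0.0], [1.18, 1.29, 0.0], [0.55, 1.66, 0.0]], "rot": [[0, 0, 0], [0, 0, 0], [0, 0, 0], [0, 0, 0], [0, 0, 0], [0, 0, 0], [0, 0, 0], [0, 0, 0], [0, 0, 0], [0, 0, 0], [0, 0, 0], [0, 0, 0]], "claw": [1.0, 1.0, 1.0, 1.0, 1.0, 1.0, 1.0, 1.0, 1.0, 1.0, 1.0, 1.0]}
end -803.6738481181322
```

```bash
sed -i 's/^C=.*/C=np.array([.5518,-.1368]); RR=.042/' cr.py; python3 - <<'E'
from cr import *
a=where(); print(sensors.read_state()['ft_force'])
turn(a,[20]+[24]*11)
E
```

```text
grasp [ 0.5757 -0.1032  0.1327] r 0.0412 ang 54.6
[ -7.41749079 -11.40639894  12.55520437]
{"xyz": [[0.98, -1.07, 0.0], [1.61, -0.67, 0.0], [1.74, 0.04, 0.0], [1.58, 0.75, 0.0], [1.14, 1.33, 0.0], [0.5, 1.67, 0.0], [-0.23, 1.73, 0.0], [-0.91, 1.49, 0.0], [-1.43, 0.99, 0.0], [-1.72, 0.33, 0.0], [-1.7, -0.41, 0.0], [-1.39, -1.06, 0.0]], "rot": [[0, 0, 0], [0, 0, 0], [0, 0, 0], [0, 0, 0], [0, 0, 0], [0, 0, 0], [0, 0, 0], [0, 0, 0], [0, 0, 0], [0, 0, 0], [0, 0, 0], [0, 0, 0]], "claw": [1.0, 1.0, 1.0, 1.0, 1.0, 1.0, 1.0, 1.0, 1.0, 1.0, 1.0, 1.0]}
end -229.3502039488656
```

Call:
step_arm:
  xyz:
    - [1.33,-1.23,-0.15]
    - [1.61,-0.67,0.0]
    - [1.74,0.04,0.0]
    - [1.58,0.75,0.0]
    - [1.14,1.33,0.0]
    - [0.5,1.67,0.0]
    - [-0.23,1.73,0.0]
    - [-0.91,1.49,0.0]
    - [-1.43,0.99,0.0]
    - [-1.72,0.33,0.0]
    - [-1.7,-0.41,0.0]
    - [-1.39,-1.06,0.0]
  rot:
    - [0,0,0]
    - [0,0,0]
    - [0,0,0]
    - [0,0,0]
    - [0,0,0]
    - [0,0,0]
    - [0,0,0]
    - [0,0,0]
    - [0,0,0]
    - [0,0,0]
    - [0,0,0]
    - [0,0,0]
  claw: [1.0,1.0,1.0,1.0,1.0,1.0,1.0,1.0,1.0,1.0,1.0,1.0]

```text
t: 38.85
tcp_pos: [0.525, -0.1045, 0.2879]
tcp_rot: [-3.14, -0.0, -1.568]
ft_force: [7.0, -12.4, -0.6]
opening: 0.0171
finger_force: 25.9
```

```bash
python3 - <<'E'
from cr import *
a=where(); s=sensors.read_state(); print(s['opening'],s['ft_force'],s['finger_force'])
# plan from the commanded pose: angle -229.35
C0=C+RR*np.array([np.cos(np.radians(-229.35)),np.sin(np.radians(-229.35))]); print('commanded',C0)
turn(np.radians(-229.35),[24]*12)
E
```

```text
grasp [ 0.5252 -0.1045  0.1329] r 0.0418 ang 129.5
0.017061434141693824 [  7.02318622 -12.3623565   -0.62456333] 25.883901715278625
commanded [ 0.52443966 -0.10493447]
{"xyz": [[-0.79, -1.46, 0.0], [-0.14, -1.74, 0.0], [0.59, -1.64, 0.0], [1.2, -1.27, 0.0], [1.61, -0.67, 0.0], [1.75, 0.05, 0.0], [1.57, 0.75, 0.0], [1.14, 1.33, 0.0], [0.49, 1.67, 0.0], [-0.22, 1.73, 0.0], [-0.92, 1.49, 0.0], [-1.44, 0.99, 0.0]], "rot": [[0, 0, 0], [0, 0, 0], [0, 0, 0], [0, 0, 0], [0, 0, 0], [0, 0, 0], [0, 0, 0], [0, 0, 0], [0, 0, 0], [0, 0, 0], [0, 0, 0], [0, 0, 0]], "claw": [1.0, 1.0, 1.0, 1.0, 1.0, 1.0, 1.0, 1.0, 1.0, 1.0, 1.0, 1.0]}
end -517.3499999999999
```

Call:
step_arm:
  xyz:
    - [-0.69,-1.5,0.0]
    - [-0.14,-1.74,0.0]
    - [0.59,-1.64,0.0]
    - [1.2,-1.27,0.0]
    - [1.61,-0.67,0.0]
    - [1.75,0.05,0.0]
    - [1.57,0.75,0.0]
    - [1.14,1.33,0.0]
    - [0.49,1.67,0.0]
    - [-0.22,1.73,0.0]
    - [-0.92,1.49,0.0]
    - [-1.44,0.99,0.0]
  rot:
    - [0,0,0]
    - [0,0,0]
    - [0,0,0]
    - [0,0,0]
    - [0,0,0]
    - [0,0,0]
    - [0,0,0]
    - [0,0,0]
    - [0,0,0]
    - [0,0,0]
    - [0,0,0]
    - [0,0,0]
  claw: [1.0,1.0,1.0,1.0,1.0,1.0,1.0,1.0,1.0,1.0,1.0,1.0]

```text
t: 40.35
tcp_pos: [0.5128, -0.1549, 0.2878]
tcp_rot: [-3.141, -0.0, -1.569]
ft_force: [4.6, -0.8, 4.5]
opening: 0.0172
finger_force: 26.4
```

```bash
cat >> cr.py <<'E'
def fence():
    im,d=viewer.capture('side'); 
    for n in ('side','top'):
        if n=='top': im,d=viewer.capture('top')
        w=cloud(n,d).reshape(-1,3); w=w[~np.isnan(w[:,0])]
        c,sn=np.cos(th),np.sin(th); q=np.c_[w[:,0]*c+w[:,1]*sn-.5582,-w[:,0]*sn+w[:,1]*c-.0467,w[:,2]]
        f=q[(abs(q[:,0])>.123)&(abs(q[:,0])<.15)&(q[:,1]<-.02)&(q[:,1]>-.11)&(q[:,2]>.057)&(q[:,2]<.07)]
        if len(f): print(n,'fence y',len(f),np.percentile(f[:,1],[3,50,97]).round(4),f[:,2].mean())
E
python3 - <<'E'
from cr import *
a=where(); s=sensors.read_state(); print(s['opening'],s['ft_force'],s['finger_force'])
fence()
turn(np.radians(-517.35),[24]*5+[15]*7)
E
```

```text
grasp [ 0.5128 -0.1549  0.1328] r 0.043 ang -155.1
0.017176740470645234 [ 4.58698689 -0.79760628  4.54124967] 26.403663754463196
side fence y 29 [-0.0631 -0.0575 -0.0384] 0.06117844172239045
top fence y 65 [-0.0565 -0.0511 -0.0323] 0.061080076379215094
{"xyz": [[-1.78, 0.26, 0.0], [-1.7, -0.41, 0.0], [-1.38, -1.06, 0.0], [-0.83, -1.54, 0.0], [-0.14, -1.74, 0.0], [0.29, -1.06, 0.0], [0.55, -0.95, 0.0], [0.77, -0.77, 0.0], [0.95, -0.55, 0.0], [1.06, -0.28, 0.0], [1.1, 0.0, 0.0], [1.06, 0.28, 0.0]], "rot": [[0, 0, 0], [0, 0, 0], [0, 0, 0], [0, 0, 0], [0, 0, 0], [0, 0, 0], [0, 0, 0], [0, 0, 0], [0, 0, 0], [0, 0, 0], [0, 0, 0], [0, 0, 0]], "claw": [1.0, 1.0, 1.0, 1.0, 1.0, 1.0, 1.0, 1.0, 1.0, 1.0, 1.0, 1.0]}
end -742.3500000000001
```

Call:
step_arm:
  xyz:
    - [-1.6,0.26,0.0]
    - [-1.7,-0.41,0.0]
    - [-1.38,-1.06,0.0]
    - [-0.83,-1.54,0.0]
    - [-0.14,-1.74,0.0]
    - [0.29,-1.06,0.0]
    - [0,0,0]
  rot:
    - [0,0,0]
    - [0,0,0]
    - [0,0,0]
    - [0,0,0]
    - [0,0,0]
    - [0,0,0]
    - [0,0,0]
  claw: [1.0,1.0,1.0,1.0,1.0,1.0,1.0]

```text
t: 41.32
tcp_pos: [0.5699, -0.1007, 0.2878]
tcp_rot: [-3.14, 0.002, -1.567]
ft_force: [2.5, 1.2, 5.2]
opening: 0.0175
finger_force: 26.7
```

```bash
python3 - <<'E'
from cr import *
a=where(); s=sensors.read_state(); print(s['opening'],s['ft_force'],s['finger_force'])
fence()
turn(a,[8]*8)
E
```

```text
grasp [ 0.5702 -0.1004  0.1328] r 0.0407 ang 63.2
0.01746888671912945 [2.50381967 1.19020611 5.15520706] 26.698220372200012
side fence y 38 [-0.058  -0.0517 -0.0343] 0.06074089394522342
top fence y 21 [-0.0483 -0.0423 -0.0316] 0.060766607055269685
{"xyz": [[0.2, -0.59, 0.0], [0.37, -0.45, 0.0], [0.43, -0.4, 0.0], [0.48, -0.34, 0.0], [0.52, -0.26, 0.0], [0.55, -0.2, 0.0], [0.58, -0.11, 0.0], [0.58, -0.03, 0.0]], "rot": [[0, 0, 0], [0, 0, 0], [0, 0, 0], [0, 0, 0], [0, 0, 0], [0, 0, 0], [0, 0, 0], [0, 0, 0]], "claw": [1.0, 1.0, 1.0, 1.0, 1.0, 1.0, 1.0, 1.0]}
end -0.8015099559960545
```

Call:
step_arm:
  xyz:
    - [0.25,-0.53,0.0]
    - [0.37,-0.45,0.0]
    - [0,0,0]
  rot:
    - [0,0,0]
    - [0,0,0]
    - [0,0,0]
  claw: [1.0,1.0,1.0]

```text
t: 41.8
tcp_pos: [0.5762, -0.1053, 0.2876]
tcp_rot: [3.134, 0.007, -1.566]
ft_force: [-22.1, 16.6, 17.3]
opening: 0.0171
finger_force: 28.3
```

Call:
step_arm:
  xyz:
    - [0.4,-0.4,0.0]
    - [0,0,0]
  rot:
    - [0,0,0]
    - [0,0,0]
  claw: [1.0,1.0]

```text
t: 42.05
tcp_pos: [0.5779, -0.1098, 0.2874]
tcp_rot: [3.127, 0.006, -1.567]
ft_force: [-41.7, 10.9, 26.3]
opening: 0.0171
finger_force: 29.9
```

```bash
python3 - <<'E'
from cr import *
a=where(); s=sensors.read_state(); print(s['opening'],s['ft_force'],s['finger_force'])
fence()
E
```

```text
grasp [ 0.5757 -0.1089  0.1324] r 0.0367 ang 49.4
0.01708631264935933 [-41.70005947  10.92670469  26.26498139] 29.88190457224846
side fence y 30 [-0.058  -0.0521 -0.0389] 0.06103562692685456
top fence y 29 [-0.0515 -0.0478 -0.0316] 0.060874369545702176
```

Call:
step_arm:
  xyz:
    - [-0.2,0.3,0]
    - [0,0,0]
    - [0,0,0]
    - [0,0,0]
    - [0,0,-3]
    - [0,0,-5]
    - [0,0,-5]
    - [0,0,-5]
    - [0,0,0]
  rot:
    - [0,0,0]
    - [0,0,0]
    - [0,0,0]
    - [0,0,0]
    - [0,0,0]
    - [0,0,0]
    - [0,0,0]
    - [0,0,0]
    - [0,0,0]
  claw: [1.0,4.0,4.0,4.0,4.0,4.0,4.0,4.0,4.0]

```text
t: 43.28
tcp_pos: [0.5788, -0.1095, 0.4718]
tcp_rot: [-3.135, -0.0, -1.568]
ft_force: [-0.6, -0.6, -0.2]
opening: 0.0403
finger_force: 0.0
```

```bash
python3 - <<'E'
from cr import *
M=T(); where()
im,d=viewer.capture('wrist'); cv2.imwrite('pics/w4.png',im); w=cloud('wrist',d,M).reshape(-1,3); w=w[~np.isnan(w[:,0])]
c,sn=np.cos(th),np.sin(th); q=np.c_[w[:,0]*c+w[:,1]*sn-.5582,-w[:,0]*sn+w[:,1]*c-.0467,w[:,2]]
for lo,hi in ((-.145,-.12),(-.08,-.055),(-.01,.01),(.055,.08),(.12,.145)):
    f=q[(q[:,0]>lo)&(q[:,0]<hi)&(q[:,1]<-.02)&(q[:,1]>-.11)&(q[:,2]>.059)&(q[:,2]<.07)]
    if len(f): print('fence',lo,len(f),np.percentile(f[:,1],[3,50,97]).round(4))
ck=q[(q[:,2]>.138)&(q[:,2]<.155)&(abs(q[:,0])<.08)&(q[:,1]<-.08)]
if len(ck): print('crank bed',cv2.minEnclosingCircle((ck[:,:2]*1000).astype(np.float32)))
E
```

```text
grasp [ 0.5799 -0.1095  0.3168] r 0.0391 ang 44.2
fence -0.145 91 [-0.0534 -0.0501 -0.0458]
fence -0.08 143 [-0.0535 -0.0488 -0.0265]
fence -0.01 109 [-0.0538 -0.0497 -0.0346]
fence 0.055 127 [-0.0542 -0.0503 -0.0353]
fence 0.12 106 [-0.0543 -0.0508 -0.047 ]
crank bed ((22.161853790283203, -115.6867904663086), 8.832727432250977)
```

View pics/w4.png

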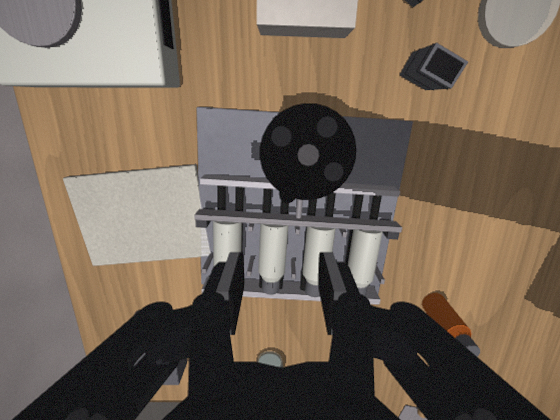

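```bash
python3 - <<'E'
from nx import *
c,sn=np.cos(th),np.sin(th)
z=np.load('w1.npz'); w=cloud('wrist',z['d'],z['M']).reshape(-1,3); w=w[~np.isnan(w[:,0])]
q=np.c_[w[:,0]*c+w[:,1]*sn-.5582,-w[:,0]*sn+w[:,1]*c-.0467,w[:,2]]
for lo,hi in ((-.145,-.12),(-.08,-.055),(.055,.08),(.12,.145)):
    f=q[(q[:,0]>lo)&(q[:,0]<hi)&(q[:,1]<-.06)&(q[:,1]>-.11)&(q[:,2]>.059)&(q[:,2]<.07)]; print(len(f),np.percentile(f[:,1],[3,50,97]).round(4))
M=T(); im,d=viewer.capture('wrist'); w=cloud('wrist',d,M); q=w.reshape(-1,3); q=q[~np.isnan(q[:,0])]; q=np.c_[q[:,0]*c+q[:,1]*sn-.5582,-q[:,0]*sn+q[:,1]*c-.0467,q[:,2]]
# stop blocks: dark blocks at |x|~.14 in front of the fence
for s in (-1,1):
    f=q[(abs(q[:,0]*s-.14)<.02)&(q[:,1]>-.046)&(q[:,1]<0)&(q[:,2]>.025)]; print('stop',s,len(f),np.percentile(f,[3,50,97],0).round(4).tolist() if len(f) else '')
wl=q[(abs(q[:,0])<.12)&(q[:,1]>.06)&(q[:,1]<.1)&(q[:,2]>.043)&(q[:,2]<.05)]; print('wall',np.percentile(wl[:,1],[3,97]))
i=cv2.resize(im[170:310,190:420],None,fx=3.4,fy=3.4,interpolation=cv2.INTER_CUBIC); cv2.imwrite('pics/w5.png',cv2.convertScaleAbs(i,alpha=1.8,beta=20))
E
```

```text
108 [-0.0856 -0.0811 -0.0788]
137 [-0.0864 -0.0821 -0.0787]
142 [-0.0872 -0.0827 -0.0792]
116 [-0.0873 -0.0826 -0.0794]
stop -1 114 [[-0.1407, -0.0445, 0.042], [-0.1315, -0.0369, 0.0564], [-0.1253, -0.0315, 0.06]]
stop 1 103 [[0.1203, -0.0433, 0.0434], [0.1346, -0.0379, 0.0566], [0.1432, -0.0315, 0.0581]]
wall [0.07573883 0.08581891]
```

View pics/w5.png

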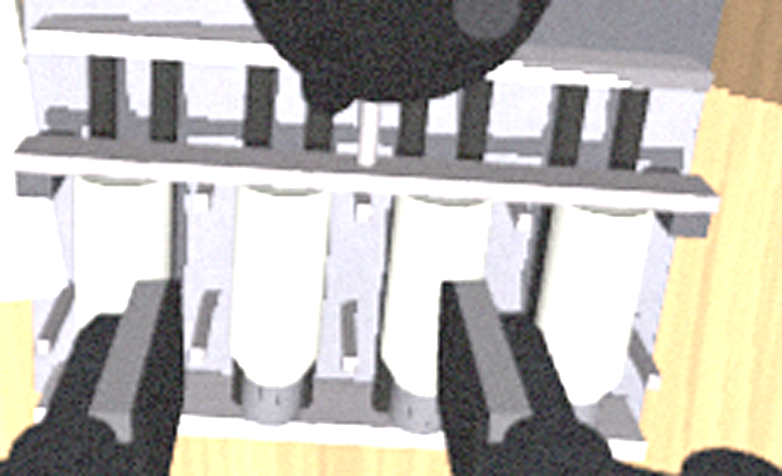

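The wrist crop shows the fence bar across (20–715, 150–195) sitting at the two stop blocks, with the bottle bases right against it. My small back-off before releasing may have unwound the wheel a few degrees, so I'll grip the crank again and press it home. This time I'll release without backing off.

```bash
python3 - <<'E'
from cr import *
p=bedw(.0222,-.1157,.1325); print(p, np.degrees(np.arctan2(p[1]-C[1],p[0]-C[0])))
Rk=tool(np.radians(90),DOWN,-1)
rows([(p+[0,0,.06],Rk),(p,Rk)],4.0,mm=50)
E
```

```text
[ 0.57555472 -0.10179352  0.1325    ] 55.839940622955964
{"xyz": [[-0.26, 0.12, 4.0], [-0.25, 0.12, 3.99], [-0.26, 0.12, 4.0], [0.0, 0.0, 3.0], [0.0, 0.01, 3.0]], "rot": [[0.0, 0.0, 0.0], [0.0, 0.0, 0.1], [0.0, 0.1, 0.0], [0.0, 0.0, 0.0], [0.0, 0.0, 0.0]], "claw": [4.0, 4.0, 4.0, 4.0, 4.0]}
```

Call:
step_arm:
  xyz:
    - [-0.26,0.12,4.0]
    - [-0.25,0.12,4.0]
    - [-0.26,0.12,4.0]
    - [0,0,3.0]
    - [0,0,3.0]
    - [0,0,0]
    - [0,0,0]
    - [0,0,0]
    - [0,0,0]
    - [0,0,0]
  rot:
    - [0,0,0]
    - [0,0,0.1]
    - [0,0,0]
    - [0,0,0]
    - [0,0,0]
    - [0,0,0]
    - [0,0,0]
    - [0,0,0]
    - [0,0,0]
    - [0,0,0]
  claw: [4.0,4.0,4.0,4.0,4.0,4.0,1.0,1.0,1.0,1.0]

```text
t: 44.62
tcp_pos: [0.5747, -0.1017, 0.2886]
tcp_rot: [3.141, 0.001, -1.57]
ft_force: [-4.4, 0.5, -1.0]
opening: 0.0172
finger_force: 25.0
```

Call:
step_arm:
  xyz:
    - [0.28,-0.42,0]
    - [0,0,0]
  rot:
    - [0,0,0]
    - [0,0,0]
  claw: [1.0,1.0]

```text
t: 44.88
tcp_pos: [0.5765, -0.1031, 0.2884]
tcp_rot: [3.133, 0.005, -1.569]
ft_force: [-25.9, 10.8, 9.9]
opening: 0.0171
finger_force: 26.8
```

Call:
step_arm:
  xyz:
    - [0,0,0]
    - [0,0,0]
    - [0,0,-3]
    - [0,0,-5]
    - [0,0,-6]
    - [0,0,-6]
    - [0,0,0]
  rot:
    - [0,0,0]
    - [0,0,0]
    - [0,0,0]
    - [0,0,0]
    - [0,0,0]
    - [0,0,0]
    - [0,0,0]
  claw: [3.5,3.5,3.5,3.5,6.0,6.0,6.0]

```text
t: 45.75
tcp_pos: [0.5789, -0.1047, 0.494]
tcp_rot: [-3.131, -0.001, -1.57]
ft_force: [0.5, 0.6, -0.3]
opening: 0.0601
finger_force: 0.0
```

```bash
python3 - <<'E'
from cr import *
M=T(); im,d=viewer.capture('wrist'); w=cloud('wrist',d,M).reshape(-1,3); w=w[~np.isnan(w[:,0])]
ck=w[(w[:,2]>.138)&(w[:,2]<.155)&(abs(w[:,0]-.56)<.08)&(abs(w[:,1]+.12)<.06)]
if len(ck): 
    c,_=cv2.minEnclosingCircle((ck[:,:2]*1000).astype(np.float32)); print('crank',c,np.degrees(np.arctan2(c[1]/1000-C[1],c[0]/1000-C[0])))
# view pose over modules and box
Rk=tool(np.radians(90),DOWN,-1)
print(ik((.48,-.22,.30),Rk)[0].round(2), sensors.read_state()['joint_positions'])
rows([((.48,-.25,.30),Rk)],6.0,mm=50,dec=1)
E
```

```text
crank (575.4359741210938, -101.8493423461914) 55.93081067826744
[-0.43  0.05  0.24  1.76  0.   -2.  ] [-1.79053796e-01  2.37042492e-01  5.17356862e-01  1.84517774e+00
  8.93844212e-04 -1.75028564e+00]
{"xyz": [[3.6, 2.5, 0.9], [3.7, 2.5, 0.9], [3.6, 2.5, 0.8], [3.6, 2.5, 0.9]], "rot": [[-0.1, 0.0, 0.0], [-0.1, 0.0, 0.0], [-0.1, 0.0, 0.0], [0.0, 0.0, 0.0]], "claw": [6.0, 6.0, 6.0, 6.0]}
```

Call:
step_arm:
  xyz:
    - [3.6,2.5,0.9]
    - [3.7,2.5,0.9]
    - [3.6,2.5,0.8]
    - [3.6,2.5,0.9]
    - [0,0,0]
  rot:
    - [-0.1,0,0]
    - [-0.1,0,0]
    - [-0.1,0,0]
    - [0,0,0]
    - [0,0,0]
  claw: [6.0,6.0,6.0,6.0,6.0]

```text
t: 46.42
tcp_pos: [0.4778, -0.2515, 0.451]
tcp_rot: [3.134, 0.002, -1.574]
ft_force: [0.5, 0.2, 1.1]
opening: 0.0598
finger_force: 0.0
```

```bash
cat > bx.py <<'E'
from nx import *
def rect(p): 
    (cx,cy),(a,b),g=cv2.minAreaRect((p[:,:2]*1000).astype(np.float32)); return np.round([cx,cy,a,b,g],1)
def rob(p,q=1.5):
    # robust oriented rect: yaw from minAreaRect of trimmed set, extents by percentiles
    best=None
    for a in np.radians(np.arange(-45,45,.5)):
        c,s=np.cos(a),np.sin(a); u=p[:,0]*c+p[:,1]*s; v=-p[:,0]*s+p[:,1]*c
        lu,hu=np.percentile(u,[q,100-q]); lv,hv=np.percentile(v,[q,100-q]); A=(hu-lu)*(hv-lv)
        if best is None or A<best[0]: mu,mv=(lu+hu)/2,(lv+hv)/2; best=(A,np.degrees(a),mu*c-mv*s,mu*s+mv*c,hu-lu,hv-lv)
    return np.round(best[1:],4)
def scan(n,im,d,M,zoff=0.):
    w=cloud(n,d,M); p=w.reshape(-1,3); p=p[~np.isnan(p[:,0])]
    B=p[(p[:,0]>.47)&(p[:,0]<.63)&(p[:,1]<-.24)&(p[:,1]>-.49)]
    t=B[(B[:,2]>.054+zoff)&(B[:,2]<.066+zoff)]; print(n,'box top z',np.median(t[:,2]).round(4),len(t),'rect',rob(t,.5))
    return w,p,B
E
python3 - <<'E'
from bx import *
M=T(); im,d=viewer.capture('wrist'); cv2.imwrite('pics/w6.png',im); np.savez('w6.npz',d=d,M=M)
w,p,B=scan('wrist',im,d,M)
for nm,c in (('sq',(.4214,-.3275)),('ob',(.398,-.2295))):
    q=p[(np.hypot(p[:,0]-c[0],p[:,1]-c[1])<.045)&(p[:,2]>.064)&(p[:,2]<.078)]; print(nm,len(q),np.median(q[:,2]).round(4),'rob',rob(q),'rect',rect(q))
for l in ('control_box','square_module','oblong_module'):
    for r in masks_of('wrist',l): print(l,round(r['conf'],2),r['at'])
E
```

```text
wrist box top z 0.0595 12870 rect [-1.5     0.553  -0.3526  0.109   0.1592]
sq 1099 0.0699 rob [-32.       0.4231  -0.3291   0.035    0.0347] rect [ 422.9 -328.9   36.    36.1   56.3]
ob 935 0.07 rob [-26.5      0.3992  -0.2314   0.0429   0.0311] rect [ 399.  -231.1   32.1   44.1   64. ]
control_box 0.87 [212.9, 73.9]
control_box 0.72 [292.7, 343.9]
square_module 0.61 [323.8, 102.4]
square_module 0.18 [165.7, 372.2]
oblong_module 0.87 [339.8, 182.9]
```

View pics/w6.png

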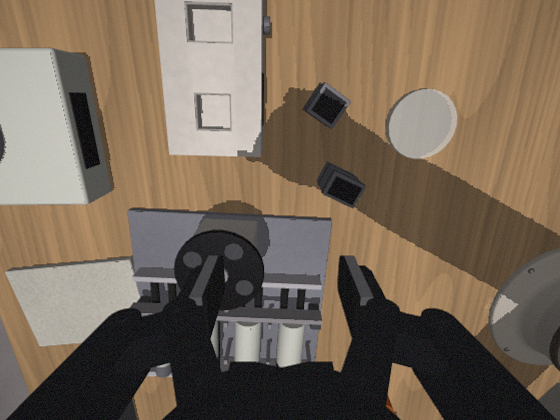

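The view (image right is -x, up is -y) shows the square socket at (213,112), the oblong socket at (208,22), the square module at (325,103) and the oblong module at (341,184). I'll go closer over the box to measure the sockets.

```bash
python3 - <<'E'
from bx import *
Rk=tool(np.radians(90),DOWN,-1)
print(ik((.53,-.37,.175),Rk))
rows([((.53,-.37,.175),Rk)],6.0,mm=50,dec=1)
E
```

```text
(array([-6.09458538e-01,  3.10711272e-01,  2.90658873e-01,  1.55074393e+00,
       -6.80641071e-14, -2.18025486e+00]), np.float64(4.218264270853316e-20))
{"xyz": [[3.0, -1.3, 3.0], [3.1, -1.2, 3.1], [3.0, -1.3, 3.1], [3.0, -1.3, 3.0]], "rot": [[0.1, 0.0, 0.0], [0.1, 0.0, 0.0], [0.0, 0.1, 0.1], [0.1, 0.0, 0.0]], "claw": [6.0, 6.0, 6.0, 6.0]}
```

Call:
step_arm:
  xyz:
    - [3.0,-1.3,3.0]
    - [3.1,-1.2,3.1]
    - [3.0,-1.3,3.1]
    - [3.0,-1.3,3.0]
    - [0,0,0]
    - [0,0,0]
  rot:
    - [0.1,0.0,0.0]
    - [0.1,0.0,0.0]
    - [0.0,0.1,0.1]
    - [0.1,0.0,0.0]
    - [0,0,0]
    - [0,0,0]
  claw: [6.0,6.0,6.0,6.0,6.0,6.0]

```text
t: 47.38
tcp_pos: [0.5305, -0.3697, 0.3309]
tcp_rot: [-3.141, -0.001, -1.571]
ft_force: [-0.4, 0.6, 1.1]
opening: 0.0601
finger_force: 0.0
```

```bash
cat > sock.py <<'E'
from bx import *
def socks(n,d,M):
    """project deep points (socket floor, z<.045 inside box) and hole mouth via top-face plane"""
    w=cloud(n,d,M); K,P,_=cam(n,M)
    v,u=np.mgrid[:420,:560]; ray=np.stack([(u-K[0,2])/K[0,0],-(v-K[1,2])/K[1,1],-np.ones(u.shape)],-1)@P[:3,:3].T
    top=np.nanmedian(w[...,2][(abs(w[...,2]-.06)<.006)&(abs(w[...,0]-.55)<.06)&(abs(w[...,1]+.366)<.1)])
    pl=P[:3,3]+ray*((top-P[2,3])/ray[...,2])[...,None]   # each pixel's hit of the top plane
    hole=((w[...,2]<top-.006)&(abs(pl[...,0]-.552)<.04)&(abs(pl[...,1]+.366)<.08)).astype(np.uint8)
    hole=cv2.morphologyEx(hole,cv2.MORPH_OPEN,np.ones((3,3),np.uint8))
    nl,lab,st,_=cv2.connectedComponentsWithStats(hole); out=[]
    print(n,'top z',top.round(4))
    for i in range(1,nl):
        if st[i,4]<60: continue
        q=pl[lab==i]; print(' hole',st[i,4],'rob',rob(q,.5),'rect',rect(q))
E
python3 - <<'E'
from sock import *
M=T(); im,d=viewer.capture('wrist'); cv2.imwrite('pics/w7.png',im); np.savez('w7.npz',d=d,M=M,im=im)
socks('wrist',d,M)
im,d=viewer.capture('top'); w,p,B=scan('top',im,d,None,.002); socks('top',d,None)
z=np.load('w6.npz'); socks('wrist',z['d'],z['M'])
E
```

```text
wrist top z 0.0596
 hole 2209 rob [-1.      0.5505 -0.4131  0.0438  0.032 ] rect [ 550.5 -413.1   32.4   44.3   88.7]
 hole 1397 rob [ 0.      0.5533 -0.3243  0.0359  0.0343] rect [ 553.1 -324.5   35.    36.6   88.3]
top box top z 0.06 1347 rect [-2.5     0.5522 -0.3355  0.1099  0.1288]
top top z 0.0599
 hole 180 rob [-3.      0.5528 -0.32    0.034   0.0346] rect [ 552.8 -320.    34.5   34.3   86.8]
wrist top z 0.0595
 hole 1480 rob [-2.5     0.5504 -0.4112  0.0435  0.0321] rect [ 550.4 -411.2   32.4   44.    88.1]
 hole 1057 rob [-0.5     0.5529 -0.3222  0.0359  0.0363] rect [ 553.  -322.5   36.8   36.2   87.8]
```

View pics/w7.png

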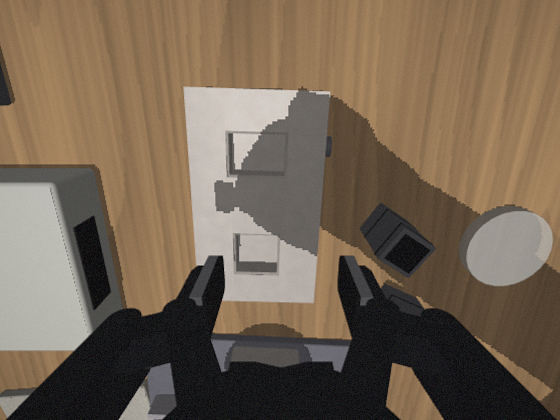

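```bash
python3 - <<'E'
from sock import *
z=np.load('w7.npz'); p=cloud('wrist',z['d'],z['M']).reshape(-1,3); p=p[~np.isnan(p[:,0])]
for nm,c in (('sq',(.4226,-.3285)),('ob',(.399,-.231))):
    q=p[(np.hypot(p[:,0]-c[0],p[:,1]-c[1])<.04)&(p[:,2]>.066)&(p[:,2]<.075)]; print(nm,len(q),np.median(q[:,2]).round(4) if len(q) else '','rob',rob(q) if len(q)>50 else '')
def td(yd):  # tool down with tool-y at angle yd (deg)
    y=np.array([np.cos(np.radians(yd)),np.sin(np.radians(yd)),0]); zz=np.array([0,0,-1.]); return np.c_[np.cross(y,zz),y,zz]
print(ik((.4226,-.3286,.052),td(148))[0].round(2),ik((.4226,-.3286,.052),td(148))[1])
rows([((.4226,-.3286,.17),td(148)),((.4226,-.3286,.052),td(148))],6.0,mm=45,deg=9)
E
```

```text
sq 1622 0.07 rob [-34.5      0.423   -0.3296   0.0351   0.0348]
ob 0  rob 
[-0.66  0.1  -0.2   1.27  0.   -1.67] 5.098207257449351e-22
{"xyz": [[-1.03, 2.69, 0.17], [-0.64, 2.81, 0.17], [-0.24, 2.87, 0.18], [0.16, 2.88, 0.17], [0.0, 0.0, 3.93], [0.0, 0.0, 3.94], [0.0, 0.01, 3.93]], "rot": [[0.0, 0.0, 8.0], [-0.1, 0.0, 8.0], [0.0, -0.1, 8.0], [0.0, 0.0, 8.0], [0.0, 0.0, 0.0], [0.0, 0.0, 0.0], [0.0, 0.0, 0.0]], "claw": [6.0, 6.0, 6.0, 6.0, 6.0, 6.0, 6.0]}
```

Call:
step_arm:
  xyz:
    - [-1.03,2.69,0.17]
    - [-0.64,2.81,0.17]
    - [-0.24,2.87,0.18]
    - [0.16,2.88,0.17]
    - [0,0,3.93]
    - [0,0,3.94]
    - [0,0,3.93]
    - [0,0,0]
    - [0,0,0]
    - [0,0,0]
    - [0,0,0]
    - [0,0,0]
  rot:
    - [0,0,8.2]
    - [-0.1,0,8.2]
    - [0,-0.1,8.2]
    - [0,0,8.4]
    - [0,0,0]
    - [0,0,0]
    - [0,0,0]
    - [0,0,0]
    - [0,0,0]
    - [0,0,0]
    - [0,0,0]
    - [0,0,0]
  claw: [6.0,6.0,6.0,6.0,6.0,6.0,6.0,6.0,2.5,2.5,2.5,2.5]
  squeeze: 50

```text
t: 48.98
tcp_pos: [0.423, -0.329, 0.2084]
tcp_rot: [-3.139, 0.001, -2.148]
ft_force: [-1.2, 2.1, 7.9]
opening: 0.0355
finger_force: 50.4
```

```bash
cat >> sock.py <<'E'
def td(yd):
    y=np.array([np.cos(np.radians(yd)),np.sin(np.radians(yd)),0]); zz=np.array([0,0,-1.]); return np.c_[np.cross(y,zz),y,zz]
def gp():
    M=T(); g=M[:3,3]+.155*M[:3,2]; print('grasp',g.round(4),'y-dir',np.degrees(np.arctan2(M[1,1],M[0,1])).round(2),'ft',np.round(sensors.read_state()['ft_force'],1),'tilt',M[:2,2].round(4)); return M,g
E
python3 - <<'E'
from sock import *
M,g=gp()
rows([(g+[0,0,.11],M[:3,:3]),((.553,-.3225,g[2]+.11),td(178.2)),((.553,-.3225,g[2]+.068),td(178.2))],2.5,mm=45,deg=9)
E
```

```text
grasp [ 0.4233 -0.3292  0.0534] y-dir 146.94 ft [-1.2  2.1  7.9] tilt [ 0.0022 -0.0008]
{"xyz": [[0.0, -0.01, -3.67], [0.0, -0.01, -3.66], [-0.01, -0.01, -3.67], [-1.91, -2.63, 0.01], [-1.53, -2.87, 0.0], [-1.13, -3.05, 0.01], [-0.71, -3.18, 0.0], [0.0, 0.0, 4.2]], "rot": [[0.0, 0.0, 0.0], [0.0, 0.0, 0.0], [0.0, 0.0, 0.0], [0.0, 0.0, -7.8], [-0.1, 0.0, -7.8], [0.0, 0.0, -7.8], [0.0, 0.0, -7.9], [0.0, 0.0, 0.0]], "claw": [2.5, 2.5, 2.5, 2.5, 2.5, 2.5, 2.5, 2.5]}
```

Call:
step_arm:
  xyz:
    - [0,0,-3.67]
    - [0,0,-3.67]
    - [0,0,-3.67]
    - [-1.91,-2.63,0]
    - [-1.53,-2.87,0]
    - [-1.13,-3.05,0]
    - [-0.71,-3.18,0]
    - [0,0,4.2]
    - [0,0,0]
    - [0,0,0]
  rot:
    - [0,0,0]
    - [0,0,0]
    - [0,0,0]
    - [0,0,-7.8]
    - [-0.1,0,-7.8]
    - [0,0,-7.8]
    - [0,0,-7.9]
    - [0,0,0]
    - [0,0,0]
    - [0,0,0]
  claw: [2.5,2.5,2.5,2.5,2.5,2.5,2.5,2.5,2.5,2.5]

```text
t: 50.22
tcp_pos: [0.5522, -0.3224, 0.2754]
tcp_rot: [3.14, 0.001, -1.602]
ft_force: [0.7, -0.2, -1.1]
opening: 0.0357
finger_force: 50.8
```

```bash
python3 - <<'E'
from sock import *
M,g=gp()
im,d=viewer.capture('side'); w=cloud('side',d).reshape(-1,3)
im2,d2=viewer.capture('top'); p=cloud('top',d2).reshape(-1,3)
for n,p in (('side',w),('top',p)):
    p=p[~np.isnan(p[:,0])]
    q=p[(abs(p[:,0]-.553)<.04)&(abs(p[:,1]+.3225)<.04)&(p[:,2]>.075)&(p[:,2]<.12)]; print(n,len(q),np.percentile(q,[2,98],0).round(4).tolist() if len(q) else '')
u=proj('side',np.array([[.553,-.3225,.08]]))[0].astype(int); print(u)
cv2.imwrite('pics/s2.png',cv2.resize(im[u[1]-60:u[1]+50,u[0]-75:u[0]+75],None,fx=5,fy=5,interpolation=cv2.INTER_CUBIC))
rows([((.553,-.3225,g[2]),td(178.2)),((.553,-.3225,g[2]-.006),td(178.2))],2.5)
E
```

```text
grasp [ 0.552  -0.3222  0.1204] y-dir 178.21 ft [ 0.7 -0.2 -1.1] tilt [-0.0013  0.0011]
side 217 [[0.5206, -0.3441, 0.0759], [0.567, -0.3076, 0.1184]]
top 0 
[387 239]
{"xyz": [[-0.01, -0.07, 0.05], [0.0, 0.0, 0.6]], "rot": [[0.0, 0.0, 0.0], [0.0, 0.0, 0.0]], "claw": [2.5, 2.5]}
```

View pics/s2.png

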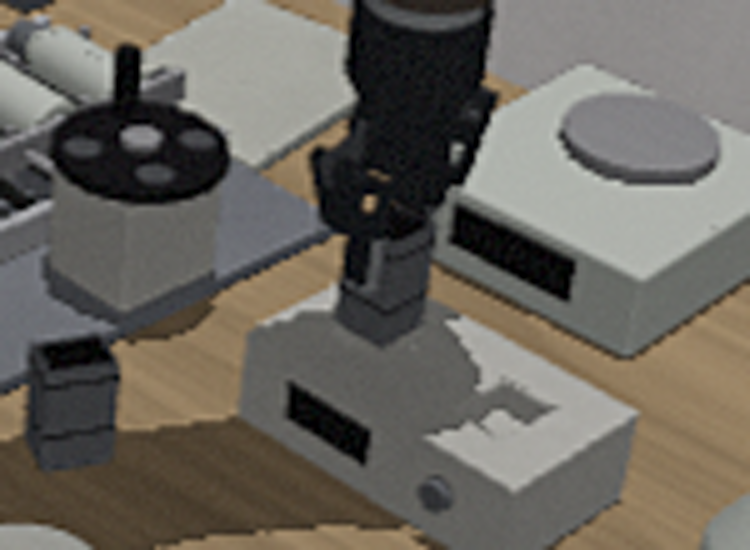

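The module hangs upright over the square socket at about (385,320), with the oblong socket free at (520,400). I'll lower it gently.

Call:
step_arm:
  xyz:
    - [0,-0.08,0.3]
    - [0,0,0.3]
    - [0,0,0.3]
    - [0,0,0.2]
    - [0,0,0]
  rot:
    - [0,0,0]
    - [0,0,0]
    - [0,0,0]
    - [0,0,0]
    - [0,0,0]
  claw: [2.5,2.5,2.5,2.5,2.5]

```text
t: 50.95
tcp_pos: [0.5532, -0.3222, 0.2623]
tcp_rot: [3.139, 0.002, -1.602]
ft_force: [1.3, -0.1, -1.6]
opening: 0.0355
finger_force: 51.0
```

```bash
python3 - <<'E'
from sock import *
gp(); print(sensors.read_state()['wrist_torque'])
E
```

```text
grasp [ 0.5528 -0.3219  0.1073] y-dir 178.24 ft [ 1.3 -0.1 -1.6] tilt [-0.0025  0.002 ]
[ 0.03299026 -0.25769609 -0.02157056]
```

Call:
step_arm:
  xyz:
    - [0,0,0.4]
    - [0,0,0.4]
    - [0,0,0.3]
    - [0,0,0.2]
    - [0,0,0]
  rot:
    - [0,0,0]
    - [0,0,0]
    - [0,0,0]
    - [0,0,0]
    - [0,0,0]
  claw: [2.5,2.5,2.5,2.5,2.5]

```text
t: 51.58
tcp_pos: [0.5531, -0.3222, 0.2494]
tcp_rot: [3.139, 0.002, -1.602]
ft_force: [1.5, -0.3, -2.6]
opening: 0.0358
finger_force: 50.8
```

```bash
python3 - <<'E'
from sock import *
gp(); print(sensors.read_state()['wrist_torque'])
E
```

```text
grasp [ 0.5528 -0.3219  0.0944] y-dir 178.23 ft [ 1.5 -0.3 -2.6] tilt [-0.0024  0.002 ]
[-0.06642395 -0.55310049 -0.01737719]
```

Call:
step_arm:
  xyz:
    - [0,0,0.15]
    - [0,0,0.1]
    - [0,0,0]
  rot:
    - [0,0,0]
    - [0,0,0]
    - [0,0,0]
  claw: [2.5,2.5,2.5]

```text
t: 51.95
tcp_pos: [0.553, -0.3222, 0.2485]
tcp_rot: [3.14, 0.001, -1.602]
ft_force: [-2.3, 2.1, 6.4]
opening: 0.0356
finger_force: 52.0
```

Call:
step_arm:
  xyz:
    - [0,0,0.1]
    - [0,0,0]
    - [0,0,0]
    - [0,0,0]
    - [0,0,-3]
    - [0,0,-5]
    - [0,0,-5]
    - [0,0,0]
  rot:
    - [0,0,0]
    - [0,0,0]
    - [0,0,0]
    - [0,0,0]
    - [0,0,0]
    - [0,0,0]
    - [0,0,0]
    - [0,0,0]
  claw: [2.5,2.5,5.5,5.5,5.5,5.5,5.5,5.5]

```text
t: 52.95
tcp_pos: [0.5536, -0.3227, 0.3806]
tcp_rot: [-3.138, -0.002, -1.602]
ft_force: [0.4, -0.8, -0.4]
opening: 0.0549
finger_force: 0.0
```

```bash
python3 - <<'E'
from sock import *
M,g=gp()
# view pose: put module/sock in the same place in the wrist image as in w6
rows([((.44,-.27,.26),td(172))],6.5,mm=50,deg=9,dec=1)
E
```

```text
grasp [ 0.5541 -0.3229  0.2256] y-dir 178.23 ft [ 0.4 -0.8 -0.4] tilt [ 0.0033 -0.0016]
{"xyz": [[-1.6, 3.8, -1.2], [-1.5, 3.9, -1.1], [-1.4, 4.0, -1.2]], "rot": [[-0.1, 0.0, 2.1], [0.0, -0.1, 2.1], [-0.1, 0.0, 2.0]], "claw": [6.5, 6.5, 6.5]}
```

Call:
step_arm:
  xyz:
    - [-1.6,3.8,-1.2]
    - [-1.5,3.9,-1.1]
    - [-1.4,4.0,-1.2]
    - [0,0,0]
    - [0,0,0]
  rot:
    - [-0.1,0,2.1]
    - [0,-0.1,2.1]
    - [-0.1,0,2.0]
    - [0,0,0]
    - [0,0,0]
  claw: [6.5,6.5,6.5,6.5,6.5]

```text
t: 53.58
tcp_pos: [0.44, -0.2699, 0.4109]
tcp_rot: [3.135, 0.003, -1.71]
ft_force: [0.3, -0.7, -0.3]
opening: 0.065
finger_force: 0.0
```

```bash
python3 - <<'E'
from sock import *
M,g=gp(); im,d=viewer.capture('wrist'); p=cloud('wrist',d,M).reshape(-1,3); p=p[~np.isnan(p[:,0])]
q=p[(np.hypot(p[:,0]-.399,p[:,1]+.231)<.04)&(p[:,2]>.066)&(p[:,2]<.075)]; print('ob',len(q),np.median(q[:,2]).round(4),rob(q),rect(q))
q=p[(np.hypot(p[:,0]-.553,p[:,1]+.3225)<.035)&(p[:,2]>.08)]; print('sq in place',len(q),np.percentile(q[:,2],[5,50,95]).round(4),rob(q),rect(q))
socks('wrist',d,M)
b=(.3993,-.2313)
rows([((*b,.17),td(153.5)),((*b,.052),td(153.5))],6.5,mm=45,deg=9)
print(ik((*b,.052),td(153.5)))
E
```

```text
grasp [ 0.4391 -0.2693  0.2559] y-dir 172.05 ft [ 0.3 -0.7 -0.3] tilt [-0.0061  0.0039]
ob 1101 0.07 [-26.5      0.3989  -0.2314   0.0428   0.0311] [ 398.7 -231.1   32.3   44.5   64.1]
sq in place 2082 [0.0869 0.1098 0.1112] [-1.5     0.5522 -0.3229  0.0352  0.0352] [ 552.7 -322.6   36.5   37.    88.1]
wrist top z 0.0596
 hole 1694 rob [-1.5     0.5495 -0.4114  0.043   0.0322] rect [ 549.7 -411.4   32.5   43.8   88.4]
{"xyz": [[-1.08, 1.51, 2.87], [-0.9, 1.63, 2.86], [-0.74, 1.72, 2.86], [0.0, 0.0, 3.93], [0.0, 0.0, 3.94], [0.0, -0.01, 3.93]], "rot": [[0.1, 0.0, 6.2], [0.2, 0.1, 6.2], [0.1, 0.0, 6.2], [0.0, 0.0, 0.0], [0.0, 0.0, 0.0], [0.0, 0.0, 0.0]], "claw": [6.5, 6.5, 6.5, 6.5, 6.5, 6.5]}
(array([-5.25032668e-01, -6.87378277e-02, -3.70700538e-01,  1.26883362e+00,
        7.78116543e-17, -1.63331674e+00]), np.float64(2.1909382773435765e-29))
```

Call:
step_arm:
  xyz:
    - [-1.08,1.51,2.87]
    - [-0.9,1.63,2.86]
    - [-0.74,1.72,2.86]
    - [0,0,3.93]
    - [0,0,3.94]
    - [0,0,3.93]
    - [0,0,0]
    - [0,0,0]
    - [0,0,0]
    - [0,0,0]
    - [0,0,0]
  rot:
    - [0.1,0,6.2]
    - [0.2,0.1,6.2]
    - [0.1,0,6.2]
    - [0,0,0]
    - [0,0,0]
    - [0,0,0]
    - [0,0,0]
    - [0,0,0]
    - [0,0,0]
    - [0,0,0]
    - [0,0,0]
  claw: [6.5,6.5,6.5,6.5,6.5,6.5,6.5,3.0,3.0,3.0,3.0]
  squeeze: 50

```text
t: 55.0
tcp_pos: [0.3994, -0.2313, 0.2094]
tcp_rot: [-3.139, 0.0, -2.034]
ft_force: [-0.1, -0.4, 6.4]
opening: 0.0431
finger_force: 51.9
```

```bash
python3 - <<'E'
from sock import *
M,g=gp()
t=np.array([.5502,-.4118])
print('module off along tool x', (np.array([.3990,-.2313])-g[:2])@M[:2,0])
rows([(g+[0,0,.13],M[:3,:3]),((*t,g[2]+.13),td(178.2)),((*t,g[2]+.066),td(178.2))],3.0,mm=48,deg=9)
print(ik((*t,g[2]+.066),td(178.2)))
E
```

```text
grasp [ 0.3998 -0.2315  0.0544] y-dir 153.43 ft [-0.1 -0.4  6.4] tilt [ 0.0026 -0.0012]
module off along tool x 0.000147267814430134
{"xyz": [[0.0, -0.01, -4.33], [0.0, -0.01, -4.34], [0.0, -0.02, -4.33], [1.88, -4.31, 0.01], [2.25, -4.13, 0.01], [2.59, -3.93, 0.01], [2.92, -3.68, 0.0], [3.23, -3.42, 0.01], [0.0, 0.0, 3.2], [0.0, -0.01, 3.2]], "rot": [[0.0, 0.0, 0.0], [0.0, 0.0, 0.0], [0.0, 0.0, 0.0], [0.0, 0.0, -5.0], [-0.1, 0.0, -4.9], [0.0, 0.0, -5.0], [0.0, 0.0, -4.9], [-0.1, 0.0, -5.0], [0.0, 0.0, 0.0], [0.0, 0.0, 0.0]], "claw": [3.0, 3.0, 3.0, 3.0, 3.0, 3.0, 3.0, 3.0, 3.0, 3.0]}
(array([-6.42511644e-01,  4.17417110e-01,  3.22966366e-01,  1.47634558e+00,
       -5.79914138e-13, -2.18189204e+00]), np.float64(6.8253831582148935e-18))
```

Call:
step_arm:
  xyz:
    - [0,0,-4.33]
    - [0,0,-4.34]
    - [0,0,-4.33]
    - [1.88,-4.31,0]
    - [2.25,-4.13,0]
    - [2.59,-3.93,0]
    - [2.92,-3.68,0]
    - [3.23,-3.42,0]
    - [0,0,3.2]
    - [0,0,3.2]
    - [0,0,0]
    - [0,0,0]
  rot:
    - [0,0,0]
    - [0,0,0]
    - [0,0,0]
    - [0,0,-5.0]
    - [-0.1,0,-4.9]
    - [0,0,-5.0]
    - [0,0,-4.9]
    - [-0.1,0,-5.0]
    - [0,0,0]
    - [0,0,0]
    - [0,0,0]
    - [0,0,0]
  claw: [3,3,3,3,3,3,3,3,3,3,3,3]

```text
t: 56.5
tcp_pos: [0.5495, -0.4114, 0.2754]
tcp_rot: [3.139, 0.0, -1.602]
ft_force: [0.4, -0.2, -1.2]
opening: 0.0437
finger_force: 52.7
```

```bash
python3 - <<'E'
from sock import *
M,g=gp(); t=(.5502,-.4118); print(sensors.read_state()['opening'])
rows([((*t,g[2]),td(178.2))],3.0)
E
```

```text
grasp [ 0.5491 -0.4114  0.1204] y-dir 178.23 ft [ 0.4 -0.2 -1.2] tilt [-0.0023  0.0001]
0.04367197132944599
{"xyz": [[0.03, -0.08, 0.0]], "rot": [[0.1, 0.0, 0.0]], "claw": [3.0]}
```

Call:
step_arm:
  xyz:
    - [0.04,-0.09,0.3]
    - [0,0,0.3]
    - [0,0,0.3]
    - [0,0,0.2]
    - [0,0,0]
  rot:
    - [0,0,0]
    - [0,0,0]
    - [0,0,0]
    - [0,0,0]
    - [0,0,0]
  claw: [3,3,3,3,3]

```text
t: 57.12
tcp_pos: [0.5503, -0.4118, 0.2626]
tcp_rot: [3.138, 0.001, -1.602]
ft_force: [0.1, 0.8, -1.6]
opening: 0.0431
finger_force: 52.7
```

```bash
python3 - <<'E'
from sock import *
gp(); print(sensors.read_state()['wrist_torque'])
E
```

```text
grasp [ 0.5498 -0.4117  0.1076] y-dir 178.23 ft [ 0.1  0.8 -1.6] tilt [-0.0033  0.0011]
[ 0.00755762 -0.07603937  0.00818641]
```

Base is at 0.0532, so it has entered without resistance. Going on home.

Call:
step_arm:
  xyz:
    - [0,0,0.4]
    - [0,0,0.4]
    - [0,0,0.3]
    - [0,0,0.2]
    - [0,0,0.1]
    - [0,0,0.1]
    - [0,0,0]
  rot:
    - [0,0,0]
    - [0,0,0]
    - [0,0,0]
    - [0,0,0]
    - [0,0,0]
    - [0,0,0]
    - [0,0,0]
  claw: [3,3,3,3,3,3,3]

```text
t: 58.0
tcp_pos: [0.5501, -0.4117, 0.2495]
tcp_rot: [3.139, 0.0, -1.602]
ft_force: [-3.8, 3.4, 8.9]
opening: 0.0436
finger_force: 53.9
```

Call:
step_arm:
  xyz:
    - [0,0,0.1]
    - [0,0,0]
    - [0,0,0]
    - [0,0,0]
    - [0,0,-3]
    - [0,0,-5]
    - [0,0,-5]
    - [0,0,-5]
    - [0,3,-3]
    - [0,5,0]
    - [0,5,0]
    - [0,0,0]
  rot:
    - [0,0,0]
    - [0,0,0]
    - [0,0,0]
    - [0,0,0]
    - [0,0,0]
    - [0,0,0]
    - [0,0,0]
    - [0,0,0]
    - [0,0,0]
    - [0,0,0]
    - [0,0,0]
    - [0,0,0]
  claw: [3,3,6.5,6.5,6.5,6.5,6.5,6.5,6.5,6.5,6.5,6.5]

```text
t: 59.5
tcp_pos: [0.4183, -0.4079, 0.458]
tcp_rot: [3.139, 0.0, -1.604]
ft_force: [-0.2, 0.3, 0.3]
opening: 0.065
finger_force: 0.0
```

```bash
python3 - <<'E'
from sock import *
M,g=gp(); im,d=viewer.capture('wrist'); p=cloud('wrist',d,M).reshape(-1,3); p=p[~np.isnan(p[:,0])]
for n,c in (('ob',(.55,-.4117)),('sq',(.5527,-.3226))):
    q=p[(np.hypot(p[:,0]-c[0],p[:,1]-c[1])<.035)&(p[:,2]>.1)]; print(n,len(q),np.percentile(q[:,2],[5,50,95]).round(4) if len(q) else '',rob(q) if len(q) else '')
im,d=viewer.capture('top'); cv2.imwrite('pics/topf.png',im); w=cloud('top',d)
for l in ('bottle0','beaker','petri','square_module','oblong_module'):
    for r in masks_of('top',l):
        if r['conf']<.3: continue
        q=w[r['region']]; q=q[~np.isnan(q[:,0])]
        if len(q): print(l,round(r['conf'],2),r['at'],np.median(q,0).round(3),'ztop',np.percentile(q[:,2],97).round(3))
E
```

```text
grasp [ 0.4178 -0.4078  0.303 ] y-dir 178.1 ft [-0.2  0.3  0.3] tilt [-0.003   0.0003]
ob 1308 [0.1033 0.11   0.1113] [-2.5     0.5496 -0.4122  0.0431  0.032 ]
sq 999 [0.102  0.1098 0.1112] [-1.      0.5523 -0.323   0.0351  0.036 ]
bottle0 0.96 [271.6, 178.9] [0.524 0.023 0.068] ztop 0.074
bottle0 0.73 [273.6, 129.8] [0.654 0.014 0.067] ztop 0.074
bottle0 0.69 [153.4, 308.3] [0.186 0.323 0.082] ztop 0.114
bottle0 0.66 [178.1, 274.6] [0.269 0.251 0.083] ztop 0.114
bottle0 0.65 [271.0, 200.8] [0.458 0.026 0.068] ztop 0.074
bottle0 0.65 [229.4, 255.4] [0.312 0.132 0.087] ztop 0.114
bottle0 0.56 [271.6, 156.9] [0.588 0.017 0.067] ztop 0.074
bottle0 0.47 [302.9, 171.6] [ 0.533 -0.067  0.015] ztop 0.106
beaker 0.89 [178.4, 154.3] [0.609 0.282 0.028] ztop 0.056
petri 0.91 [394.5, 264.9] [ 0.293 -0.298  0.016] ztop 0.02
petri 0.63 [413.7, 174.9] [ 0.531 -0.361  0.059] ztop 0.064
petri 0.3 [301.3, 172.1] [ 0.533 -0.068  0.015] ztop 0.106
square_module 0.59 [403.4, 161.5] [ 0.549 -0.316  0.109] ztop 0.114
square_module 0.43 [434.1, 164.2] [ 0.546 -0.405  0.107] ztop 0.114
oblong_module 0.97 [436.8, 164.8] [ 0.544 -0.405  0.107] ztop 0.114
```

View pics/topf.png

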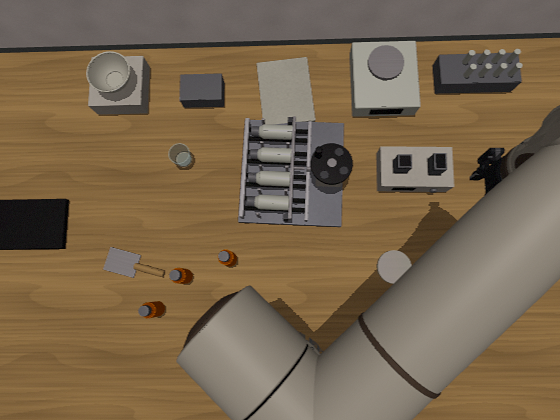

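The top view shows the four bottles lying in the cradles at (272,130) to (271,201). Both modules are home in the box at (403,162) and (437,164), and the beaker (180,156), petri dish (394,266) and orange bottles haven't moved. The fence and crank readings agree with a full 17.8 rad. Handing in.

```bash
python3 -c "
from station import ticket
print(ticket.close_job())"
```

```text
the job is handed in; nothing more can be done
None
```

The job is handed in and looked complete at the last check: all four bottles lie in the cradles with caps away from the handwheel, the fence bar is wound hard against its stops, both modules are fully home in their sockets, and the beaker, petri dish and orange bottles were left alone.

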